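# Strip the prism mould

### The arm

A 6-joint arm with a two-finger parallel gripper is mounted at the origin on a cart in front of the work surface, level with it; the furniture and walls round the work are solid. World frame = base frame: x ahead of the robot, y to its left, z up, the work surface at z = 0. Lengths are in m, angles in rad, forces in N, time in s.
With the tool pointing down it reaches from about 0.375 to 0.9 m from the base axis. Payload 3.1 kg.
Tool frame: the origin (TCP) lies at the very end of the fingers, on their centre line; the grasp point (between the pads) lies 19 mm behind it (hold_point_z is the distance from the TCP to the grasp point, in m); z points along the fingers, x is the direction in which the jaws open and shut, and the axes are right-handed (so a half turn about z gives the same grasp; the last joint's range is limited). The gripper opens to 87 mm and grips with 3 to 60 N. Pads are 19 mm wide; open, the fingers measure 117 mm over their backs; the gripper's body (75 mm by 190 mm) begins 51 mm behind the grasp point.
Start: joints at [1.006, 0.527, 1.433, -0, 1.181, -0.178], TCP at [0.235, 0.579, 0.223] pointing down, gripper open.
Joint ranges: [-3.08, 3.08], [-0.75, 2.2], [0.22, 2.44], [-1.43, 4.57], [0, 2.65], [-2.85, 2.85]. Speed limits (rad/s): [2.79, 2.79, 3.14, 3.14, 3.14, 3.14].

### API

Orientations are given as a unit quaternion [x, y, z, w].
In Python, from rig import * gives the robot as it stands.
- The arm moves only by the tool carry_out, never from a script. Its argument "deltas" is a list of rows, each a list of 7 numbers: the closure, from -1 (fully open) to 1 (shut), then the shift along the tool's x, y, z in units of 25 mm (1.0 is 25 mm), then the turn, a rotation vector about the tool's x, y, z in degrees. In form: [[jaw, x, y, z, rx, ry, rz], ...]. A call has 1 to 8 rows; each row is the pose to reach, as a shift and turn from the pose commanded when the call began, along the tool's axes at that moment; what a row does not reach only later rows make up. A row lasts 1/10 s, in which the tool goes at most 50 mm and 8.59 degrees, less where a joint would pass 70% of its speed; a pose out of reach is approached as far as the arm can. A call with a gripper value outside its range is refused whole. The fingers move at their own pace and stop on an object; "force" is the grip in N (left out, the last holds). Time passes only in rows, so rows that repeat a pose let the fingers close. It gives the time, the measured TCP pose, the force and the opening at its end, in the units of the state.
- get_obs(): the state, without advancing time (a new reading comes with each control period).
- camera(name): name is "scene" or "top" or "wrist"; returns (picture, depth): 400x640x3 uint8, red, green, blue; 400x640 float32, m along the optical axis (not along the pixel's ray), 0 where there is no reading.
- camera_info(name): a dict with "mtx" (3x3 intrinsics, pixels), "origin" and "rotation" of the camera in the world. Camera axes: x right, y down, z forward; pixel columns grow to the right and rows downward; lengths in m; the calibration is good to about 2 mm. A picture is of the moment at which its call begins: read the wrist's pose just before it. camera_info takes no time and is no camera call; for the wrist camera it gives the pose at the moment of the call.
- hand_in(): hands the job in, once; it reports no verdict.
Trained networks look in the newest picture that a camera, given by its name, has taken for a name from the list of things; names that differ only in an ending like _2 or _b are one class to them, and where a whole thing is asked for, a point or a joint stands for the part that bears it (a point fixed in the world has none). Each returns a list of dicts, best first, with "score" (0 to 1); they miss things now and then, are a little off and sometimes report something else, mostly with a low value. They report only what shows in the picture. A call takes as long as a camera call.
- spot_in(camera, target): "pixel" ([row, column] in pixels, amid what is visible of it).
The state is a dict: "time": time; "q": joint angles; "joint_velocities": joint speeds; "joint_torque": joint torques, N m; "position": TCP position; "tool_rot": TCP orientation; "ft_force": force on the tool from outside, world axes, zero at the start; "moment": the same for the moment, N m; "grip_width": finger opening in m.
Only numpy, scipy, OpenCV 4.12 (cv2) and the standard library are available. Lean on these libraries where they do the work, as an engineer would, in place of code of your own. Each camera call takes 0.05 s, during which the arm holds its last target.

### The job

Strip the mortar prism mould and leave it ready for the next batch: first lift the yellow clamp yoke off the mould and hang it by its bar over the drip rail, then press the red lever fully down to raise the floor of the mould. Lift out every prism there is and lay each one across both rods of the curing rack, its middle about midway between the rods, with a clear gap of about a finger's width or more between one prism and the next. Finally lift the lever fully back up so that the floor drops, seat the yoke squarely over the mould again as it was, and knock no bottle or jar over.

Things in the scene. Friction and masses are not known exactly. Their poses are not given: they have to be found in the camera images.
- mould: grey steel three-gang mould, fixed; 178 mm long (x), 190 wide (y), 90 high; origin under its middle at bench level. Three open cavities 162 x 42 mm, long along x, at y = +66, 0 and -66 mm, walls between them 24 mm. Their floors are one moving floor, 49 mm above the bench with the lever up, 81 mm with it fully down: prisms then stand 31 mm out of the mould and lift straight out
- lever (a joint): red-handled lever on the mould's +y side that works the floor, in rad: 0 = lever up (floor down), 0.7 = lever fully down, level (floor fully raised 32 mm). Stiff by friction: it stays where it is left and needs about 8 to 18 N at the handle
- lever_grip (a point): middle of the lever's red round handle, 22 mm thick, 62 mm long along the mould's y, sticking out of the arm away from the mould (this point is 165 mm from the mould's middle line). It moves on an arc of 125 mm about lever_pivot in the mould's x-z plane; with the lever up it stands 141 mm above the bench, fully down 60 mm
- lever_pivot (a point): point on the lever's axis (parallel to the mould's y) level with the handle's middle; 72 mm along the mould's +x from its middle, 60 mm above the bench. The arm runs from here towards the mould's -x
- yoke: loose yellow clamp yoke, 0.5 kg: bar 16 mm wide (x), 20 high, 212 long (y), with a cheek 64 mm wide (x), 8 thick, hanging 66 mm down at each end, 196 mm apart inside, a screw head standing 5 mm out of each. Origin at the middle of the bar's underside, z up. On the mould the bar lies across the middle of its top (origin 90 mm up, y along mould y), a cheek outside each long wall with 3 mm play
- rail: fixed drip rail stand: round steel bar 20 mm thick along its y, on two 14 mm posts 144 mm apart (black caps 23 mm across on the bar's ends); base plate 90 x 170 x 8 mm; origin under the middle at bench level. The yoke hangs with its bar crossing this bar at right angles, one cheek on each side. A fixed balance, 65 mm high, stands behind it (world x > 0.55)
- rail_top (a point): middle of the rail's bar, on its top line, 160 mm above the bench; axes as rail (y along the bar)
- rack: fixed curing rack: two round steel rods 16 mm thick, 230 mm long, along its y, at x = +50 and -50 mm, over a drip tray 130 x 236 mm; rod tops 45 mm above the bench, nothing rises above them. Origin under the middle at bench level. Prisms lie along its x. A fixed bench scale, 152 mm high, stands behind it and beside the mould (world x > 0.52, y 0.01 to 0.35): pass in front of it or above
- rack_top (a point): point midway between the rods, level with their tops, 45 mm above the bench, axes as rack
- prism_1: mortar prism 40 x 160 x 40 mm (long along its y), about 0.57 kg, grey, with a small pale tag; origin at the middle of its underside. Starts in the cavity at mould y = +66 mm, top 1 mm below the mould's top; None if absent
- prism_2: the same, plain grey, in the middle cavity; None if absent
- prism_3: the same, plain grey, in the cavity at mould y = -66 mm; None if absent
- prism_1_mid (a point): centre of prism_1's volume, 20 mm from each long face, axes as the prism
- prism_2_mid (a point): centre of prism_2's volume
- prism_3_mid (a point): centre of prism_3's volume
- reagent_bottle: bystander: milky square bottle with a black cap, 56 mm wide, 115 mm high, origin under its middle
- sample_jar_0: bystander: clear jar with a cream lid, 68 mm across, 104 mm high, origin under its middle

How it is judged:
By the outcome, as a careful person would: the job done as asked, in the order asked, and still so for the second after the job is handed in, with the robot touching nothing.
Of prism_1, prism_2, prism_3 only 2 to 3 are there at a start; the rules pass over those that are not, and their reading is None.
Once in a run the grip may slacken for a moment while it holds something.
It also fails if it takes over 192 s, if anything falls off the work surface, if the arm or the gripper's body presses on something with over 40 N, if the wrist force passes 120 N, or if a joint passes its speed limit or range.

## Working session

There is one attempt and no reset: what is moved stays moved. The work goes in short steps, Python scripts to look and compute and a tool call to move; the robot and the scene stay as the last step left them, time stands still between calls to the robot, and variables do not carry over. Pictures are saved under pics/ and viewed, and the job is handed in when it is done.

Besides the shell and the picture viewer there is one more tool, called after ">>>" as name([rows], argument=value, ...), one row to a line, values as JSON. carry_out: Moves the arm, as the interface text tells. Its arguments: {"type":"object","properties":{"deltas":{"type":"array"},"force":{"type":"number"}},"required":["deltas"]}

```bash
ls; mkdir -p pics
cat > h.py <<'E'
import sys; sys.path.insert(0,'.')
from rig import *
import numpy as np, cv2
from scipy.spatial.transform import Rotation as R
def snap(n,f):
    p,d=camera(n); cv2.imwrite('pics/'+f+'.png',p[:,:,::-1]); np.save('pics/'+f+'.npy',d)
    i=camera_info(n); np.savez('pics/'+f+'_i.npz',mtx=i['mtx'],o=i['origin'],R=i['rotation']); return p,d,i
def cloud(d,i):
    K=np.array(i['mtx']);Rm=np.array(i['rotation']);
    if Rm.shape!=(3,3): Rm=R.from_quat(Rm).as_matrix()
    v,u=np.mgrid[0:d.shape[0],0:d.shape[1]]
    c=np.stack([(u-K[0,2])/K[0,0]*d,(v-K[1,2])/K[1,1]*d,d],-1)
    w=c@Rm.T+np.array(i['origin']); w[d<=0]=np.nan; return w
E
python3 - <<'E'
from h import *
o=get_obs(); print(o)
for n in('scene','top','wrist'):
    p,d,i=snap(n,n+'0'); print(n,i)
E
```

```text
pics
{'time': 0.0, 'q': array([ 1.00649238e+00,  5.28437060e-01,  1.43392183e+00, -1.51425199e-05,
        1.18137826e+00, -1.78493136e-01]), 'joint_velocities': array([ 3.00796477e-04, -3.99644158e-05,  1.15740037e-03,  9.83035786e-04,
        4.48882459e-04,  1.12091469e-04]), 'joint_torque': array([-9.64483988e-04, -4.40038455e+01, -1.76589561e+01,  6.30873931e-02,
        5.83639496e-02, -1.75105324e-04]), 'position': array([0.23476549, 0.57843556, 0.2215833 ]), 'tool_rot': array([ 8.29549140e-01,  5.58432695e-01, -9.78850038e-04,  4.37748867e-04]), 'ft_force': array([ 0.14116463,  0.06160122, -0.23698939]), 'moment': array([-0.0447692 ,  0.0466886 , -0.05554464]), 'grip_width': 0.08707016216207564}
scene {'mtx': array([[414.40856972,   0.        , 319.83305086],
       [  0.        , 414.40856972, 202.51555655],
       [  0.        ,   0.        ,   1.        ]]), 'origin': array([-0.37640236, -0.6357853 ,  0.72915963]), 'rotation': array([ 0.76059443, -0.40654541,  0.23319686, -0.4492618 ])}
top {'mtx': array([[424.82032826,   0.        , 321.43495656],
       [  0.        , 424.82032826, 194.88385833],
       [  0.        ,   0.        ,   1.        ]]), 'origin': array([ 0.37062368, -0.00329671,  1.52173406]), 'rotation': array([-0.70452187,  0.70626728, -0.05068232,  0.04761058])}
wrist {'mtx': array([[282.50286726,   0.        , 318.57163486],
       [  0.        , 282.50286726, 201.82376458],
       [  0.        ,   0.        ,   1.        ]]), 'origin': array([0.16726518, 0.60658884, 0.38478093]), 'rotation': array([0.82229951, 0.55275077, 0.07490653, 0.11260157])}
```

View pics/top0.png

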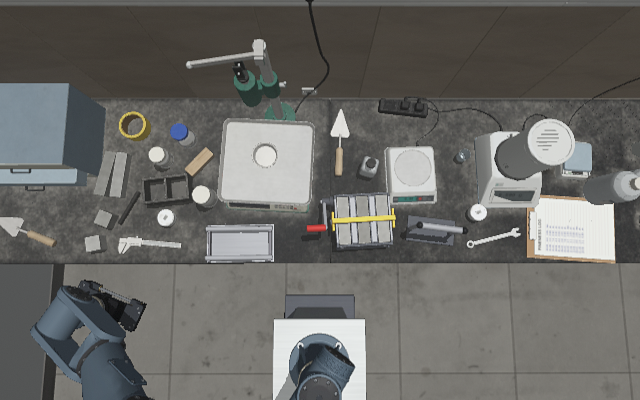

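View pics/scene0.png

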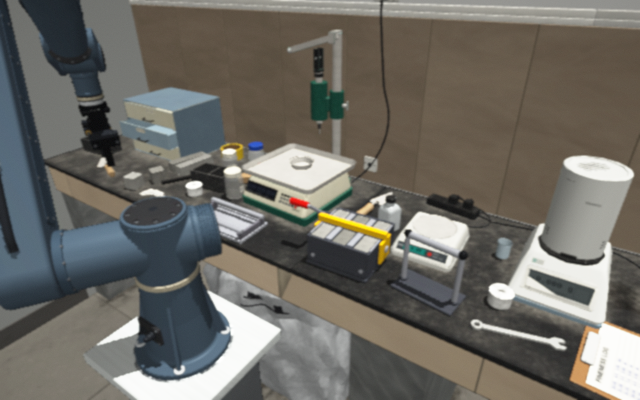

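Run:
```python
from h import *
for f in('top0','scene0'):
    d=np.load('pics/'+f+'.npy');z=np.load('pics/'+f+'_i.npz');w=cloud(d,dict(mtx=z['mtx'],origin=z['o'],rotation=z['R']))
    np.save('pics/'+f+'_w.npy',w)
    img=cv2.imread('pics/'+f+'.png')
    m=np.isfinite(w[...,2]); print(f,m.mean())
    # height map in world coords at 2mm
    S=2.0
    H=np.zeros((450,400),np.float32); C=np.zeros((450,400,3),np.uint8)
    pts=w[m];col=img[m]
    ord_=np.argsort(pts[:,2]);pts=pts[ord_];col=col[ord_]
    # image: row = (0.9 - x)/2mm , col=(0.7-y)... 
    r=((0.95-pts[:,0])/0.002).astype(int);c=((0.6-pts[:,1])/0.003).astype(int)
    ok=(r>=0)&(r<450)&(c>=0)&(c<400)
    H[r[ok],c[ok]]=pts[ok,2]
    print(np.nanmin(pts,0),np.nanmax(pts,0))
```

```text
top0 0.99613671875
[-0.37974278 -1.73490606 -0.82925275] [0.96160116 1.3942767  0.79566887]
scene0 0.996
[-0.24953419 -0.85152454 -0.81506698] [0.96904484 1.40301423 0.69030067]
```

Run:
```python
from h import *
im=cv2.imread('pics/top0.png')
cv2.imwrite('pics/z1.png',cv2.resize(im[140:275,190:500],None,fx=2.55,fy=2.55,interpolation=cv2.INTER_CUBIC))
im=cv2.imread('pics/scene0.png')
cv2.imwrite('pics/z2.png',cv2.resize(im[130:320,180:500],None,fx=2.5,fy=2.5,interpolation=cv2.INTER_CUBIC))
w=np.load('pics/top0_w.npy')
for n in ['mould','yoke','lever_grip','rail','rack','prism_1','prism_2','reagent_bottle','sample_jar_0']:
  for r in spot_in('top',n)[:4]:
    p=np.round(r['pixel']).astype(int); print(n,round(r['score'],2),p,w[p[0],p[1]].round(4))
```

```text
mould 0.71 [221 344] [ 0.4801 -0.0843  0.1139]
mould 0.64 [224 321] [ 0.468  -0.0079  0.147 ]
mould 0.55 [228 352] [ 0.4579 -0.112   0.0961]
yoke 0.65 [227 432] [ 0.4566 -0.3639  0.1592]
yoke 0.61 [216 362] [ 0.4966 -0.1445  0.113 ]
lever_grip 0.83 [225 320] [ 0.4641 -0.0046  0.1559]
rail 0.74 [226 344] [ 0.4652 -0.0857  0.0879]
rail 0.72 [230 432] [ 0.4553 -0.4029  0.0102]
rail 0.41 [222 325] [ 0.4749 -0.0209  0.1403]
rack 0.66 [241 239] [0.4184 0.2825 0.0064]
prism_1 0.85 [220 363] [ 0.4835 -0.1478  0.1103]
prism_1 0.84 [219 382] [ 0.4864 -0.2106  0.1146]
prism_1 0.83 [226 348] [ 0.4652 -0.0992  0.0873]
prism_2 0.85 [220 363] [ 0.4835 -0.1478  0.1103]
prism_2 0.84 [219 382] [ 0.4864 -0.2106  0.1146]
prism_2 0.83 [226 348] [ 0.4652 -0.0992  0.0873]
reagent_bottle 0.63 [166 368] [ 0.6662 -0.1675  0.1128]
sample_jar_0 0.67 [198 204] [0.5596 0.3855 0.1029]
sample_jar_0 0.5 [231 431] [ 0.4519 -0.3996  0.0087]
sample_jar_0 0.27 [167 370] [ 0.6633 -0.1745  0.1103]
```

View pics/z1.png

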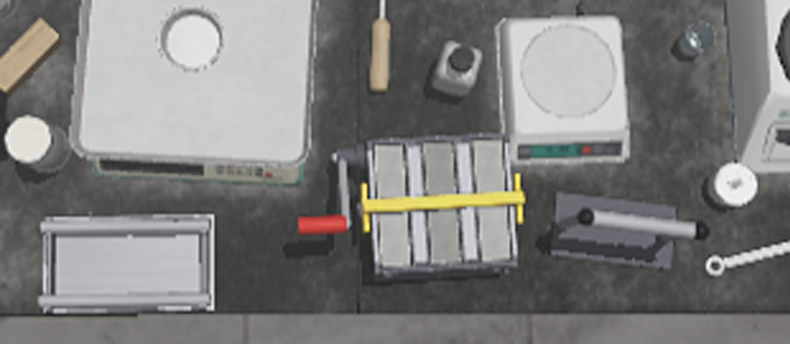

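View pics/z2.png

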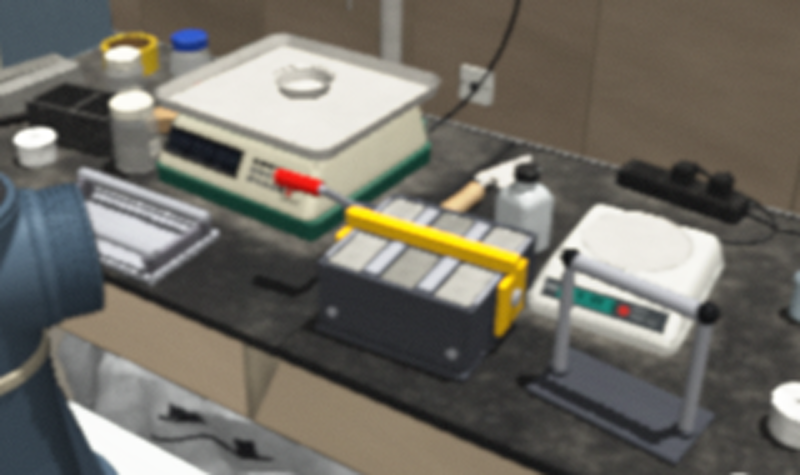

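Run:
```python
from h import *
w=np.load('pics/top0_w.npy'); im=cv2.imread('pics/top0.png'); hsv=cv2.cvtColor(im,cv2.COLOR_BGR2HSV)
def rect(m,name):
    p=w[m]; (c,s,a)=cv2.minAreaRect(p[:,:2].astype(np.float32)*1000); print(name,m.sum(),np.round(c,1),np.round(s,1),round(a,2),'z',np.nanpercentile(p[:,2],[5,50,95]).round(4)); return p
X,Y,Z=w[...,0],w[...,1],w[...,2]
reg=np.zeros(X.shape,bool);reg[180:262,325:400]=1
rect(reg&(Z>.08)&(Z<.097)&(Y<-.05)&(Y>-.26),'mould')
rect(reg&(hsv[...,0]>20)&(hsv[...,0]<35)&(hsv[...,1]>150)&(Z>.1),'yoke')
p=rect(reg&(hsv[...,0]>20)&(hsv[...,0]<35)&(hsv[...,1]>150)&(Z>.107),'yokebar')
c=p[:,:2].mean(0);u,s,v=np.linalg.svd(p[:,:2]-c);print(c,np.degrees(np.arctan2(v[0,1],v[0,0])))
reg[:]=0;reg[205:250,400:475]=1
p=rect(reg&(Z>.13),'railbar')
c=p[:,:2].mean(0);u,s,v=np.linalg.svd(p[:,:2]-c);print(c,np.degrees(np.arctan2(v[0,1],v[0,0])))
rect(reg&(Z>.004)&(Z<.02),'railbase')
reg[:]=0;reg[218:264,200:280]=1
p=rect(reg&(Z>.03)&(Z<.06),'rack rods'); 
for q in (p[p[:,0]>p[:,0].mean()],p[p[:,0]<p[:,0].mean()]):
    c=q.mean(0);u,s,v=np.linalg.svd(q[:,:2]-c[:2]);print(c,np.degrees(np.arctan2(v[0,1],v[0,0])),q.min(0),q.max(0))
rect(reg&(Z>.003)&(Z<.06),'rack all')
reg[:]=0;reg[205:250,295:335]=1
rect(reg&(hsv[...,1]>150)&((hsv[...,0]<8)|(hsv[...,0]>172))&(Z>.1),'handle')
reg[:]=0;reg[100:215,330:480]=1
rect(reg&(Z>.05)&(X>.53)&(Y<-.22),'balance')
```

```text
mould 2653 [ 490.2 -152.4] [178.1 205. ] 3.15 z [0.0839 0.0893 0.0942]
yoke 20 [ 482.  -139.1] [  7.3 189. ] 0.85 z [0.1013 0.1078 0.1156]
yokebar 12 [ 481.9 -139.2] [  3.9 189. ] 2.0 z [0.1075 0.1095 0.1157]
[ 0.48189194 -0.13784615] -87.22592934954834
railbar 319 [ 456.9 -395.7] [165.4  21. ] 82.51 z [0.1509 0.1585 0.1635]
[ 0.45626475 -0.39587881] 82.70323879001266
railbase 1130 [ 466.9 -420.8] [263.  157.2] 89.85 z [0.0043 0.0077 0.0142]
rack rods 676 [414.4 278.4] [121.3 228.6] 0.76 z [0.0329 0.0427 0.049 ]
[0.46108816 0.28209168 0.04222896] 90.44532401452304 [0.41698787 0.16505044 0.0302053 ] [0.47644184 0.39223174 0.05191477]
[0.36518847 0.28277926 0.04209395] 90.68430294515689 [0.35240026 0.1634097  0.03000956] [0.41033526 0.39195851 0.05294295]
rack all 2119 [420.8 281.8] [282.3 159. ] 89.9 z [0.0035 0.0089 0.0469]
handle 115 [457.    8.5] [19.9 58.5] 3.4 z [0.1429 0.1496 0.1538]
balance 2198 [ 707.8 -407.7] [322.5 408.5] 80.12 z [0.0513 0.059  0.0688]
```

View pics/wrist0.png

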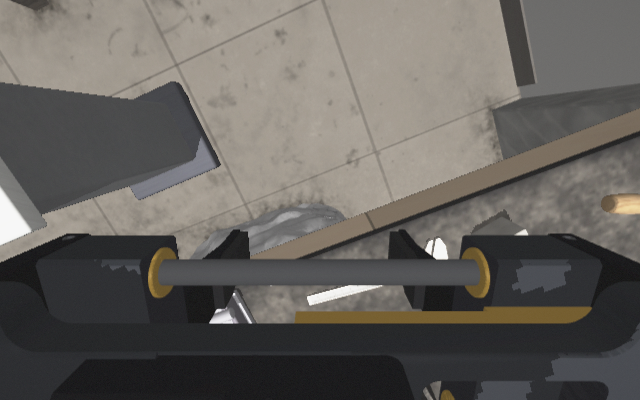

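```bash
cat >> h.py <<'E'
def tool(th): return R.from_euler('z',th,degrees=True)*R.from_quat([1,0,0,0])
def rows(*targets):
    """targets: (xyz, theta) or (xyz, Rotation); prints [x,y,z units, rotvec deg] from the present pose"""
    o=get_obs(); Rc=R.from_quat(o['tool_rot']); p=o['position']
    for xyz,th in targets:
        Rt=th if isinstance(th,R) else tool(th)
        d=Rc.inv().apply(np.array(xyz)-p)/.025; r=np.degrees((Rc.inv()*Rt).as_rotvec())
        print('row',d.round(3),r.round(2),'dist mm',round(np.linalg.norm(d)*25,1))
def st():
    o=get_obs(); Rc=R.from_quat(o['tool_rot']); x=Rc.apply([1,0,0]); z=Rc.apply([0,0,1])
    print('t',round(o['time'],2),'p',np.round(o['position'],4),'th',np.degrees(np.arctan2(x[1],x[0])).round(2),'z',z.round(3),'F',np.round(o['ft_force'],1),'grip',round(o['grip_width'],4),'q',np.round(o['q'],2))
E
python3 - <<'E'
from h import *
st()
o=get_obs();i=camera_info('wrist');Rc=R.from_quat(o['tool_rot'])
print(Rc.inv().apply(i['origin']-o['position']), (Rc.inv()*R.from_quat(i['rotation'])).as_matrix().round(3))
rows(([.42,-.14,.25],3),([.42,-.14,.25],-87))
im=cv2.imread('pics/scene0.png');cv2.imwrite('pics/z3.png',cv2.resize(im[0:200,20:220],None,fx=3,fy=3,interpolation=cv2.INTER_CUBIC))
E
```

```text
t 0.6 p [0.2352 0.5791 0.2226] th 67.9 z [ 0.  0. -1.] F [-0.1  0.1  0.2] grip 0.0871 q [ 1.01  0.53  1.43 -0.    1.18 -0.18]
[ 0.00021965 -0.07319406 -0.16295808] [[ 1.    -0.002 -0.   ]
 [ 0.002  0.963  0.268]
 [-0.    -0.268  0.963]]
row [-23.868  17.673  -1.099] [-0.00e+00 -1.00e-02  6.49e+01] dist mm 743.0
row [-23.868  17.673  -1.099] [-1.000e-02 -0.000e+00  1.549e+02] dist mm 743.0
```

View pics/z3.png

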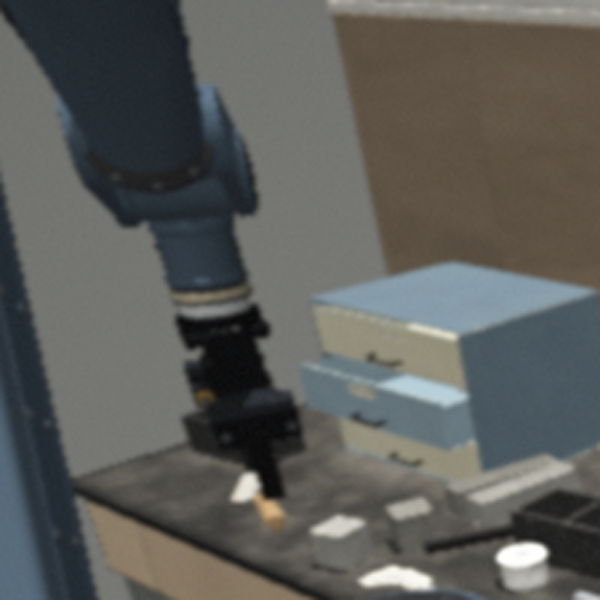

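Run:
```python
from h import *
rows(([.44,.3,.30],0),([.41,-.15,.30],-87))
```

```text
row [-7.26  11.792 -3.097] [-0.00e+00 -1.00e-02  6.79e+01] dist mm 354.7
row [-24.388  17.453  -3.099] [-1.000e-02 -0.000e+00  1.549e+02] dist mm 753.7
```

>>> carry_out([
  [-1,-7.25,11.8,-3.1,0,0,68],
  [-1,-7.25,11.8,-3.1,0,0,68],
  [-1,-7.25,11.8,-3.1,0,0,68],
  [-1,-7.25,11.8,-3.1,0,0,68],
  [-1,-7.25,11.8,-3.1,0,0,68],
  [-1,-7.25,11.8,-3.1,0,0,68],
  [-1,-7.25,11.8,-3.1,0,0,68],
  [-1,-7.25,11.8,-3.1,0,0,68],
])

```text
time: 1.4
position: [0.4447, 0.2963, 0.3019]
tool_rot: [1.0, -0.007, 0.003, 0.0]
ft_force: [-0.4, -0.2, -0.3]
grip_width: 0.087
```

Run:
```python
from h import *
st()
rows(([.41,-.15,.30],-87))
```

```text
t 1.4 p [0.4447 0.2963 0.3019] th -0.79 z [ 0.005 -0.    -1.   ] F [-0.4 -0.2 -0.3] grip 0.087 q [ 0.38  0.31  1.56 -0.    1.26  0.39]
row [-1.141 17.87   0.072] [-0.23 -0.26 86.21] dist mm 447.7
```

>>> carry_out([
  [-1,-1.4,17.87,0,0,0,87],
  [-1,-1.4,17.87,0,0,0,87],
  [-1,-1.4,17.87,0,0,0,87],
  [-1,-1.4,17.87,0,0,0,87],
  [-1,-1.4,17.87,0,0,0,87],
  [-1,-1.4,17.87,0,0,0,87],
  [-1,-1.4,17.87,0,0,0,87],
  [-1,-1.4,17.87,0,0,0,87],
])

```text
time: 2.2
position: [0.4078, -0.1005, 0.3005]
tool_rot: [0.823, -0.568, 0.001, -0.0]
ft_force: [1.8, 0.3, 0.6]
grip_width: 0.0869
```

>>> carry_out([
  [-1,0,1.2,0,0,0,17],
  [-1,0,1.2,0,0,0,17],
  [-1,0,1.2,0,0,0,17],
  [-1,0,1.2,0,0,0,17],
])

```text
time: 2.6
position: [0.3805, -0.1095, 0.3003]
tool_rot: [0.733, -0.68, 0.0, -0.0]
ft_force: [-0.2, 0.3, -0.2]
grip_width: 0.0871
```

Run:
```python
from h import *
st()
p,d,i=snap('wrist','w1')
for n in ['mould','yoke','lever_grip','rail','prism_1','reagent_bottle']:
  for r in spot_in('wrist',n)[:3]: print(n,round(r['score'],2),np.round(r['pixel']))
```

```text
t 2.6 p [ 0.3805 -0.1095  0.3003] th -85.69 z [ 0.001 -0.    -1.   ] F [-0.2  0.3 -0.2] grip 0.0871 q [-0.56  0.1   1.86  0.    1.18  0.93]
mould 0.72 [ 80. 335.]
yoke 0.76 [ 95. 360.]
yoke 0.66 [ 80. 357.]
lever_grip 0.95 [102. 241.]
rail 0.83 [138. 515.]
prism_1 0.96 [ 82. 408.]
prism_1 0.85 [ 79. 304.]
prism_1 0.59 [ 84. 356.]
reagent_bottle 0.22 [137. 516.]
```

View pics/w1.png

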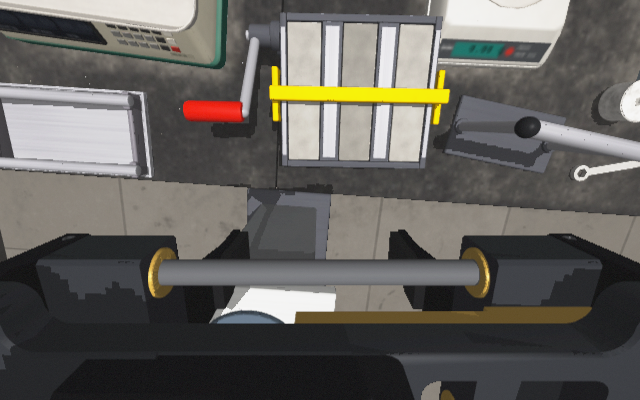

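```bash
cat > an.py <<'E'
from h import *
def load(f):
    d=np.load('pics/'+f+'.npy');z=np.load('pics/'+f+'_i.npz');i=dict(mtx=z['mtx'],origin=z['o'],rotation=z['R'])
    return cv2.imread('pics/'+f+'.png'),cloud(d,i),i
def ray(i,row,col,zp):
    K=i['mtx'];v=R.from_quat(i['rotation']).apply([(col-K[0,2])/K[0,0],(row-K[1,2])/K[1,1],1]);o=np.array(i['origin'])
    return o+v*(zp-o[2])/v[2]
def yaw(p):
    c=p[:,:2].mean(0);u,s,v=np.linalg.svd(p[:,:2]-c,full_matrices=False);a=np.degrees(np.arctan2(v[0,1],v[0,0]));return c,a
E
python3 - <<'E'
from an import *
im,w,i=load('w1'); hsv=cv2.cvtColor(im,cv2.COLOR_BGR2HSV);X,Y,Z=[w[...,k] for k in range(3)]
def rep(m,n):
    p=w[m]; c,a=yaw(p); r=cv2.minAreaRect(p[:,:2].astype(np.float32)*1000); print(n,m.sum(),'mean',c.round(4),'ang',a.round(2),'rect',np.round(r[0],1),np.round(r[1],1),round(r[2],2),'z',np.nanpercentile(p[:,2],[2,50,98]).round(4))
yel=(hsv[...,0]>22)&(hsv[...,0]<38)&(hsv[...,1]>120); yel[200:]=0
rep(yel&(Z>.104),'yokebar'); rep(yel&(Z>.104)&(abs(Y+.15)<.09),'yokebar mid');rep(yel,'yoke all')
reg=np.zeros(X.shape,bool);reg[5:175,250:460]=1
rep(reg&~yel&(Z>.084)&(Z<.095)&(Y>-.25)&(Y<-.055),'mould')
red=((hsv[...,0]<8)|(hsv[...,0]>172))&(hsv[...,1]>150);red[200:]=0;red[:,:170]=0;red[:,260:]=0
rep(red,'handle')
reg[:]=0;reg[100:200,440:640]=1
rep(reg&(Z>.13)&(Z<.2),'railbar')
print('mould corner pix->z.09', [ray(i,r,c,.09)[:2].round(4) for r,c in((12,281),(15,441),(166,427),(162,283))])
E
```

```text
yokebar 2588 mean [ 0.4906 -0.1476] ang -86.89 rect [ 491.  -148.1] [ 16.1 211.3] 3.2 z [0.1081 0.1105 0.1122]
yokebar mid 2213 mean [ 0.4908 -0.1499] ang -86.87 rect [ 491.1 -150.4] [ 16.1 180.2] 3.2 z [0.108  0.1105 0.1121]Traceback (most recent call last):
  File "<stdin>", line 6, in <module>
  File "<stdin>", line 4, in rep
  File "an.py", line 9, in yaw
    c=p[:,:2].mean(0);u,s,v=np.linalg.svd(p[:,:2]-c,full_matrices=False);a=np.degrees(np.arctan2(v[0,1],v[0,0]));return c,a
                            ~~~~~~~~~~~~~^^^^^^^^^^^^^^^^^^^^^^^^^^^^^^^
    u, s, vh = gufunc(a, signature=signature)
               ~~~~~~^^^^^^^^^^^^^^^^^^^^^^^^
    raise LinAlgError("SVD did not converge")
numpy.linalg.LinAlgError: SVD did not converge
```

Run:
```python
from an import *
im,w,i=load('w1'); hsv=cv2.cvtColor(im,cv2.COLOR_BGR2HSV);X,Y,Z=[w[...,k] for k in range(3)]
def rep(m,n):
    p=w[m&np.isfinite(Z)]; c,a=yaw(p); r=cv2.minAreaRect(p[:,:2].astype(np.float32)*1000); print(n,m.sum(),'mean',c.round(4),'ang',a.round(2),'rect',np.round(r[0],1),np.round(r[1],1),round(r[2],2),'z',np.nanpercentile(p[:,2],[2,50,98]).round(4))
yel=(hsv[...,0]>22)&(hsv[...,0]<38)&(hsv[...,1]>120); yel[200:]=0
rep(yel,'yoke all')
reg=np.zeros(X.shape,bool);reg[5:175,250:460]=1
m=reg&~yel&(Z>.084)&(Z<.095)&(Y>-.25)&(Y<-.055)
m=cv2.morphologyEx(m.astype(np.uint8),cv2.MORPH_OPEN,np.ones((3,3)))>0
rep(m,'mould')
red=((hsv[...,0]<8)|(hsv[...,0]>172))&(hsv[...,1]>150);red[200:]=0;red[:,:170]=0;red[:,260:]=0
rep(red,'handle')
reg[:]=0;reg[100:200,440:640]=1
rep(reg&(Z>.13)&(Z<.2),'railbar')
print('mould corner pix->z.09', [ray(i,r,c,.09)[:2].round(4) for r,c in((12,281),(15,441),(166,427),(162,283))])
psi=np.radians(3.2);c=np.array([.491,-.1481]);ex=np.array([np.cos(psi),np.sin(psi)]);ey=np.array([-np.sin(psi),np.cos(psi)])
print('lever grip up',c+ex*(-.0236)+ey*.165,'down',c+ex*(-.053)+ey*.165)
rows(([.491,-.1481,.20],3.2),([.491,-.1481,.20],-176.8))
```

```text
yoke all 3322 mean [ 0.4905 -0.1475] ang -86.86 rect [ 493.1 -164.7] [ 67.  273.2] 3.06 z [0.0845 0.1102 0.112 ]
mould 20487 mean [ 0.4974 -0.1493] ang -49.07 rect [ 491.3 -148.4] [178.4 190. ] 3.07 z [0.0875 0.09   0.0921]
handle 1250 mean [0.4602 0.0111] ang -106.6 rect [474.7  38. ] [125.9  87.7] 74.31 z [0.0712 0.1504 0.1529]
railbar 2605 mean [ 0.4596 -0.3749] ang 82.4 rect [ 459.7 -385.8] [147.9  22.3] 83.34 z [0.138  0.1589 0.1632]
mould corner pix->z.09 [array([ 0.5746, -0.0511]), array([ 0.5852, -0.2361]), array([ 0.4104, -0.2508]), array([ 0.4016, -0.0604])]
lever grip up [0.45822625 0.01532534] down [0.42887209 0.01368419]
row [ 1.882 -4.292  4.002] [  0.     0.   -88.97] dist mm 154.1
row [ 1.882 -4.292  4.002] [ 0.   -0.   91.03] dist mm 154.1
```

>>> carry_out([
  [-1,1.88,-4.29,4,0,0,-89],
  [-1,1.88,-4.29,4,0,0,-89],
  [-1,1.88,-4.29,4,0,0,-89],
  [-1,1.88,-4.29,4,0,0,-89],
  [-1,1.88,-4.29,4,0,0,-89],
  [-1,1.88,-4.29,4,0,0,-89],
  [-1,1.88,-4.29,4,0,0,-89],
  [-1,1.88,-4.29,4,0,0,-89],
])

```text
time: 3.75
position: [0.4909, -0.1483, 0.1997]
tool_rot: [0.989, -0.145, -0.0, -0.0]
ft_force: [-0.5, -0.2, 0.1]
grip_width: 0.0869
```

Run:
```python
from h import *
st()
rows(([.491,-.1482,.15],3.15))
```

```text
t 3.75 p [ 0.4909 -0.1483  0.1997] th -16.69 z [-0.  0. -1.] F [-0.5 -0.2  0.1] grip 0.0869 q [-0.51  0.41  1.74 -0.    1.   -0.22]
row [ 0.004 -0.007  1.988] [-1.000e-02  3.000e-02 -1.984e+01] dist mm 49.7
```

>>> carry_out([
  [-1,0,0,1,0,0,-8],
  [-1,0,0,1.5,0,0,-15],
  [-1,0,0,2,0,0,-19.85],
  [-1,0,0,2,0,0,-19.85],
  [-1,0,0,2,0,0,-19.85],
])

```text
time: 4.25
position: [0.4909, -0.1485, 0.15]
tool_rot: [1.0, 0.023, -0.0, -0.0]
ft_force: [0.2, -0.1, 0.6]
grip_width: 0.0868
```

Run:
```python
from h import *
st()
rows(([.491,-.1482,.094],3.15))
```

```text
t 4.25 p [ 0.4909 -0.1485  0.15  ] th 2.67 z [-0.  0. -1.] F [ 0.2 -0.1  0.6] grip 0.0868 q [-0.51  0.48  1.78  0.    0.87 -0.56]
row [ 0.006 -0.009  2.24 ] [-0.01  0.01 -0.48] dist mm 56.0
```

Descend and grip.

>>> carry_out([
  [-1,0,0,1,0,0,-0.5],
  [-1,0,0,2,0,0,-0.5],
  [-1,0,0,2.2,0,0,-0.5],
  [0.5,0,0,2.24,0,0,-0.5],
  [1,0,0,2.24,0,0,-0.5],
  [1,0,0,2.24,0,0,-0.5],
  [1,0,0,2.24,0,0,-0.5],
  [1,0,0,2.24,0,0,-0.5],
], force=45)

```text
time: 5.05
position: [0.491, -0.1488, 0.0947]
tool_rot: [1.0, 0.028, 0.001, 0.0]
ft_force: [-0.2, 0.6, -0.0]
grip_width: 0.0551
```

>>> carry_out([
  [1,0,0,0,0,0,0],
  [1,0,0,-0.1,0,0,0],
  [1,0,0,-0.2,0,0,0],
])

```text
time: 5.35
position: [0.4906, -0.1485, 0.0992]
tool_rot: [1.0, 0.028, -0.0, -0.0]
ft_force: [-0.0, -0.6, 0.1]
grip_width: 0.031
```

Run:
```python
from h import *
st()
```

```text
t 5.35 p [ 0.4906 -0.1485  0.0992] th 3.24 z [-0.  0. -1.] F [-0.  -0.6  0.1] grip 0.031 q [-0.51  0.57  1.82 -0.    0.75 -0.57]
```

>>> carry_out([
  [1,0,0,0.2,0,0,0],
  [1,0,0,0.2,0,0,0],
  [1,0,0,0.2,0,0,0],
  [1,0,0,0.2,0,0,0],
  [1,0,0,0.2,0,0,0],
  [1,0,0,0.2,0,0,0],
])

```text
time: 5.95
position: [0.4902, -0.1483, 0.0936]
tool_rot: [1.0, 0.028, -0.001, -0.0]
ft_force: [-0.5, -0.7, -5.6]
grip_width: 0.0158
```

Run:
```python
from h import *
st()
```

```text
t 5.95 p [ 0.4902 -0.1483  0.0936] th 3.25 z [-0.001  0.001 -1.   ] F [-0.5 -0.7 -5.6] grip 0.0158 q [-0.51  0.58  1.83 -0.    0.74 -0.57]
```

>>> carry_out([
  [1,0,0,-0.2,0,0,0],
  [1,0,0,-0.6,0,0,0],
  [1,0,0,-1.2,0,0,0],
  [1,0,0,-2,0,0,0],
  [1,0,0,-3,0,0,0],
  [1,0,0,-4,0,0,0],
  [1,0,0,-5,0,0,0],
  [1,0,0,-5.5,0,0,0],
])

```text
time: 6.75
position: [0.4913, -0.1488, 0.2346]
tool_rot: [1.0, 0.028, 0.002, 0.001]
ft_force: [0.6, 0.3, -5.3]
grip_width: 0.0158
```

Run:
```python
from h import *
st()
snap('wrist','w2'); snap('scene','s2')
rows(([.46,-.36,.29],82.6))
```

```text
t 6.75 p [ 0.4913 -0.1488  0.2346] th 3.25 z [ 0.004 -0.002 -1.   ] F [ 0.6  0.3 -5.3] grip 0.0158 q [-0.51  0.36  1.7   0.    1.08 -0.57]
row [-1.735  8.359 -2.213] [  0.33  -0.11 -79.35] dist mm 220.5
```

View pics/s2.png

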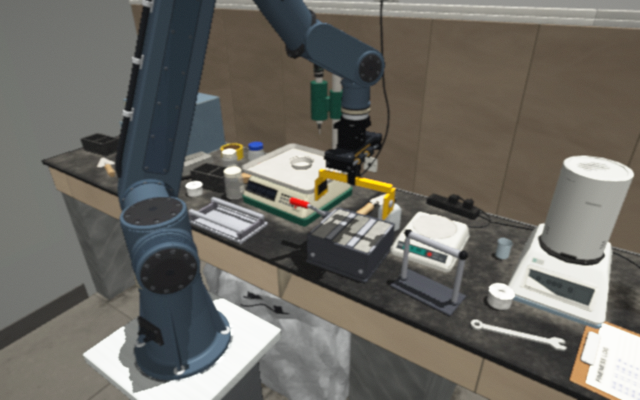

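View pics/w2.png

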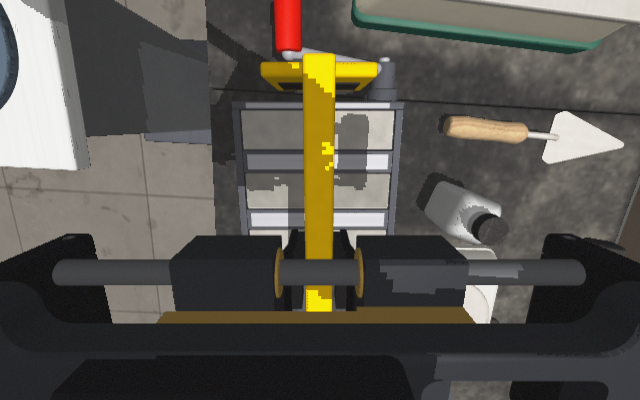

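Run:
```python
from h import *
rows(([.4569,-.3957,.27],82.6))
```

```text
row [-1.944  9.775 -1.409] [  0.33  -0.11 -79.35] dist mm 251.6
```

>>> carry_out([
  [1,0,0,-1.2,0,0,-4],
  [1,-0.3,1,-1.4,0,0,-11],
  [1,-0.5,2.2,-1.4,0,0,-18],
  [1,-0.8,3.6,-1.4,0,0,-26],
  [1,-1,5,-1.4,0,0,-34],
  [1,-1.3,6.4,-1.4,0,0,-42],
  [1,-1.5,7.7,-1.4,0,0,-50],
  [1,-1.7,8.8,-1.4,0,0,-58],
])

```text
time: 7.65
position: [0.4596, -0.3718, 0.2653]
tool_rot: [0.859, 0.511, -0.0, -0.001]
ft_force: [0.7, -0.0, -5.4]
grip_width: 0.016
```

Run:
```python
from h import *
st()
rows(([.4569,-.3957,.27],82.6))
```

```text
t 7.65 p [ 0.4596 -0.3718  0.2653] th 61.52 z [-0.002  0.002 -1.   ] F [ 0.7 -0.  -5.4] grip 0.016 q [-0.87  0.44  1.47 -0.    1.24 -1.94]
row [-0.893  0.361 -0.191] [ -0.12  -0.06 -21.08] dist mm 24.5
```

>>> carry_out([
  [1,-0.4,0.2,0,0,0,-8],
  [1,-0.9,0.36,0,0,0,-16],
  [1,-0.9,0.36,0,0,0,-21.1],
  [1,-0.9,0.36,0,0,0,-21.1],
  [1,-0.9,0.36,0,0,0,-21.1],
])

```text
time: 8.15
position: [0.4572, -0.3938, 0.2655]
tool_rot: [0.753, 0.658, 0.0, -0.001]
ft_force: [-0.5, -0.3, -4.6]
grip_width: 0.0155
```

Run:
```python
from h import *
st()
snap('wrist','w3'); snap('scene','s3')
rows(([.4569,-.3957,.18],82.6))
```

```text
t 8.15 p [ 0.4572 -0.3938  0.2655] th 82.23 z [-0.002  0.002 -1.   ] F [-0.5 -0.3 -4.6] grip 0.0155 q [-0.9   0.45  1.44  0.    1.25 -2.33]
row [-0.077 -0.014  3.442] [-0.05 -0.06 -0.31] dist mm 86.1
```

View pics/w3.png

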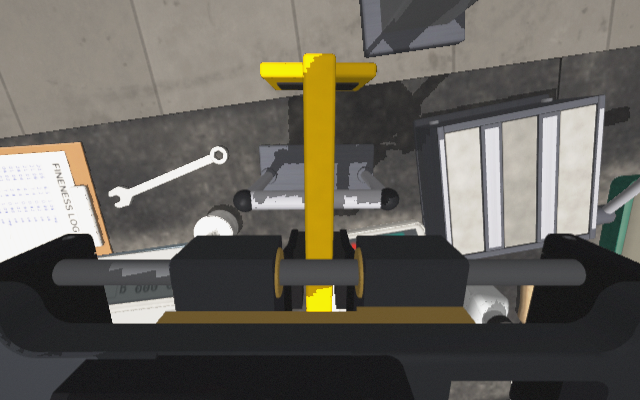

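View pics/s3.png

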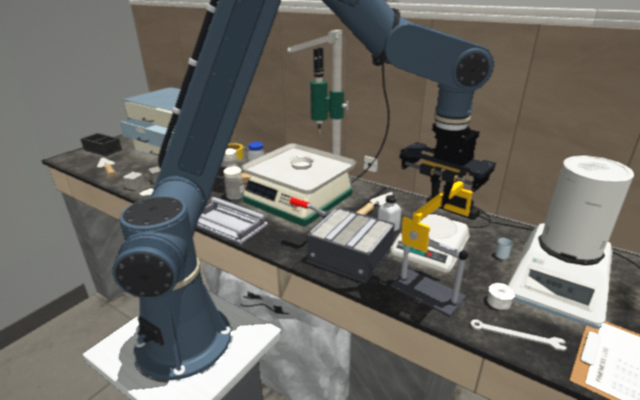

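Run:
```python
from an import *
im,w,i=load('w3');X,Y,Z=[w[...,k] for k in range(3)]
reg=np.zeros(Z.shape,bool);reg[183:218,225:410]=1
m=reg&(Z>.13)&(Z<.172); p=w[m]
c,a=yaw(p);print(c,a,np.nanpercentile(p[:,2],[2,50,98]),cv2.minAreaRect(p[:,:2].astype(np.float32)*1000))
for col in list(range(255,300,15))+list(range(340,385,10)):
    q=p=w[183:218,col];q=q[(q[:,2]>.135)&(q[:,2]<.172)]; k=q[:,2].argmax(); print(col,len(q),q[k].round(4),q[:,0].min().round(4),q[:,0].max().round(4))
```

```text
[ 0.45558648 -0.39695964] -97.18817285938482 [0.15168722 0.15978035 0.16414994] ((457.4105529785156, -396.4994201660156), (164.7666778564453, 22.161409378051758), 82.6827392578125)
255 20 [ 0.4503 -0.4556  0.1614] 0.4404 0.4584
270 19 [ 0.4533 -0.4411  0.1615] 0.4424 0.4593
285 19 [ 0.4582 -0.427   0.1618] 0.4442 0.4617
340 20 [ 0.4567 -0.3722  0.161 ] 0.4509 0.4692
350 19 [ 0.4608 -0.3629  0.1619] 0.4523 0.4694
360 19 [ 0.4593 -0.3529  0.1614] 0.4537 0.4705
370 19 [ 0.4658 -0.3435  0.1609] 0.455 0.4724
380 19 [ 0.4628 -0.3337  0.1621] 0.4562 0.4736
```

>>> carry_out([
  [1,-0.04,0,0.5,0,0,-0.4],
  [1,-0.08,0,1.3,0,0,-0.4],
  [1,-0.08,0,2.1,0,0,-0.4],
  [1,-0.08,0,2.9,0,0,-0.4],
  [1,-0.08,0,3.4,0,0,-0.4],
  [1,-0.08,0,3.64,0,0,-0.4],
  [1,-0.08,0,3.76,0,0,-0.4],
  [1,-0.08,0,3.76,0,0,-0.4],
])

```text
time: 9.05
position: [0.4577, -0.3969, 0.1727]
tool_rot: [0.75, 0.661, -0.0, 0.0]
ft_force: [-0.1, -0.3, -5.0]
grip_width: 0.0155
```

Run:
```python
from h import *
st()
rows(([.4571,-.396,.1636],82.65))
```

```text
t 9.05 p [ 0.4577 -0.3969  0.1727] th 82.75 z [ 0. -0. -1.] F [-0.1 -0.3 -5. ] grip 0.0155 q [-0.9   0.56  1.53 -0.    1.05 -2.34]
row [ 0.031 -0.029  0.363] [0.02 0.02 0.1 ] dist mm 9.1
```

>>> carry_out([
  [1,0,-0.02,0.15,0,0,0],
  [1,0,-0.02,0.27,0,0,0],
  [1,0,-0.02,0.32,0,0,0],
  [1,0,-0.02,0.32,0,0,0],
])

```text
time: 9.45
position: [0.4569, -0.3965, 0.1645]
tool_rot: [0.75, 0.661, 0.0, -0.0]
ft_force: [0.2, -0.9, -4.7]
grip_width: 0.0154
```

Run:
```python
from h import *
st()
```

```text
t 9.45 p [ 0.4569 -0.3965  0.1645] th 82.74 z [-0.  0. -1.] F [ 0.2 -0.9 -4.7] grip 0.0154 q [-0.9   0.57  1.54  0.    1.03 -2.34]
```

>>> carry_out([
  [1,0,0,0.04,0,0,0],
  [1,0,0,0.07,0,0,0],
  [1,0,0,0.07,0,0,0],
])

```text
time: 9.75
position: [0.4571, -0.3967, 0.1639]
tool_rot: [0.75, 0.661, -0.0, 0.0]
ft_force: [-2.2, 2.1, 2.3]
grip_width: 0.0157
```

Run:
```python
from h import *
st()
```

```text
t 9.75 p [ 0.4571 -0.3967  0.1639] th 82.75 z [ 0.    -0.001 -1.   ] F [-2.2  2.1  2.3] grip 0.0157 q [-0.9   0.57  1.54 -0.    1.03 -2.34]
```

>>> carry_out([
  [0.5,0,0,0,0,0,0],
  [0.3,0,0,0,0,0,0],
  [0,0,0,0,0,0,0],
  [0,0,0,0,0,0,0],
  [0,0,0,0,0,0,0],
])

```text
time: 10.25
position: [0.4571, -0.3967, 0.1627]
tool_rot: [0.75, 0.661, -0.0, 0.0]
ft_force: [0.4, 0.4, 0.6]
grip_width: 0.0413
```

>>> carry_out([
  [0,0,0,-0.5,0,0,0],
  [0,0,0,-1.5,0,0,0],
  [0,0,0,-3,0,0,0],
  [0,0,0,-4.5,0,0,0],
  [0,0,0,-5,0,0,0],
  [0,0,0,-5,0,0,0],
])

```text
time: 10.85
position: [0.4579, -0.3976, 0.2909]
tool_rot: [0.75, 0.661, -0.0, 0.003]
ft_force: [-0.1, -0.2, 0.2]
grip_width: 0.043
```

Run:
```python
from h import *
st()
snap('wrist','w4'); snap('scene','s4')
im=cv2.imread('pics/s4.png');cv2.imwrite('pics/z4.png',cv2.resize(im[180:330,330:530],None,fx=3.5,fy=3.5,interpolation=cv2.INTER_CUBIC))
```

```text
t 10.85 p [ 0.4579 -0.3976  0.2909] th 82.75 z [ 0.004 -0.005 -1.   ] F [-0.1 -0.2  0.2] grip 0.043 q [-0.9   0.43  1.4   0.    1.3  -2.34]
```

View pics/w4.png

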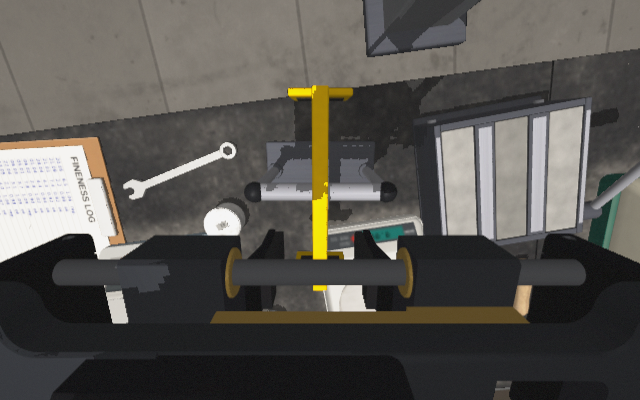

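View pics/z4.png

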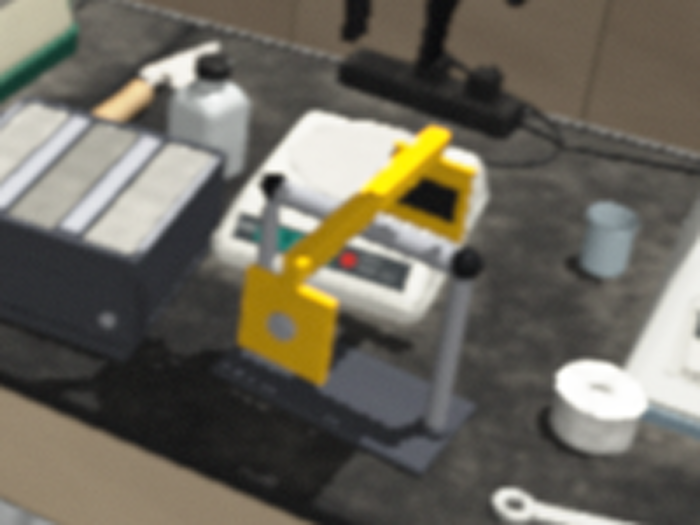

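Run:
```python
from h import *
rows(([.458,.016,.20],93.1))
im=cv2.imread('pics/w4.png')
```

```text
row [16.349 -2.016  3.501] [ -0.06  -0.07 -10.36] dist mm 421.0
```

>>> carry_out([
  [1,1.5,-0.2,0,0,0,-2],
  [1,3.5,-0.4,0,0,0,-4],
  [1,5.5,-0.7,0,0,0,-6],
  [1,7.5,-0.9,0,0,0,-8],
  [1,9.5,-1.2,0,0,0,-10.3],
  [1,11.5,-1.4,0,0,0,-10.3],
  [1,13.5,-1.7,0.5,0,0,-10.3],
  [1,15.5,-1.9,1,0,0,-10.3],
])

```text
time: 11.75
position: [0.457, -0.0095, 0.2623]
tool_rot: [0.688, 0.725, -0.001, -0.002]
ft_force: [1.5, 0.8, 0.1]
grip_width: 0.0005
```

Run:
```python
from an import *
st()
snap('wrist','w5')
im,w,i=load('w5'); hsv=cv2.cvtColor(im,cv2.COLOR_BGR2HSV)
red=((hsv[...,0]<8)|(hsv[...,0]>172))&(hsv[...,1]>150)&(w[...,2]>.12);red[235:]=0
p=w[red];print(len(p)); 
if len(p)>20: print(cv2.minAreaRect(p[:,:2].astype(np.float32)*1000),np.percentile(p[:,2],[2,50,98]))
rows(([.458,.016,.17],93.1))
```

```text
t 11.75 p [ 0.457  -0.0095  0.2623] th 93.01 z [-0.003  0.001 -1.   ] F [1.5 0.8 0.1] grip 0.0005 q [-0.27  0.25  1.78  0.    1.11 -1.89]
1180
((453.4017333984375, 18.010719299316406), (19.789798736572266, 60.97787094116211), 3.223705768585205) [0.14121185 0.1486017  0.15096385]
row [0.671 0.231 3.612] [-0.5  -0.53  0.17] dist mm 92.0
```

View pics/w5.png

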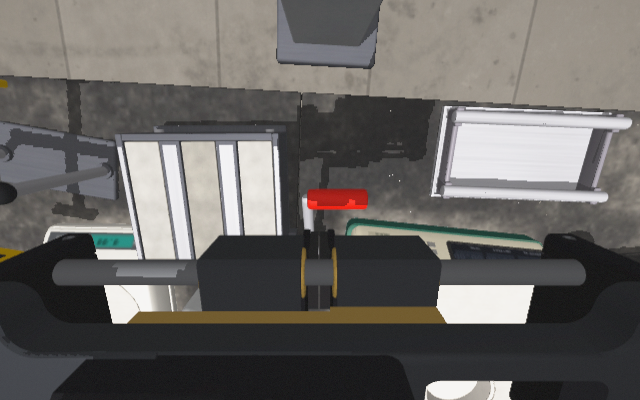

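>>> carry_out([
  [1,0.7,0.23,2,-0.5,-0.5,0],
  [1,0.7,0.23,3.4,-0.5,-0.5,0],
  [1,0.7,0.23,3.6,-0.5,-0.5,0],
  [1,0.7,0.23,3.6,-0.5,-0.5,0],
])

```text
time: 12.2
position: [0.462, 0.0062, 0.1726]
tool_rot: [0.688, 0.726, -0.001, 0.004]
ft_force: [0.1, -0.6, 0.6]
grip_width: 0.0004
```

Run:
```python
from an import *
st()
psi=np.radians(3.1);ex=np.array([np.cos(psi),np.sin(psi)]);ey=np.array([-np.sin(psi),np.cos(psi)]);c=np.array([.4911,-.1483])
T=[]
for a in np.linspace(0,.7,8):
    b=.7047-a if False else np.arcsin(.081/.125)-a*(np.arcsin(.081/.125)/.7)
    g=c+ex*(.072-.125*np.cos(b))+ey*.168; z=.060+.125*np.sin(b)+.011
    print(a.round(2),g.round(4),round(z,4)); T.append(([g[0],g[1],z],93.1))
rows(*T)
```

```text
t 12.2 p [0.462  0.0062 0.1726] th 93.04 z [ 0.004 -0.007 -1.   ] F [ 0.1 -0.6  0.6] grip 0.0004 q [-0.23  0.39  1.89 -0.01  0.86 -1.84]
0.0 [0.4588 0.0182] 0.152
0.1 [0.4512 0.0178] 0.142
0.2 [0.4446 0.0174] 0.1313
0.3 [0.4391 0.0171] 0.12
0.4 [0.4347 0.0169] 0.1082
0.5 [0.4316 0.0167] 0.096
0.6 [0.4297 0.0166] 0.0836
0.7 [0.4291 0.0166] 0.071
row [ 0.493 -0.103  0.818] [ 0.19  0.42 -0.06] dist mm 24.0
row [ 0.495 -0.41   1.217] [ 0.19  0.42 -0.06] dist mm 34.4
row [ 0.498 -0.677  1.644] [ 0.19  0.42 -0.06] dist mm 46.1
row [ 0.501 -0.898  2.095] [ 0.19  0.42 -0.06] dist mm 58.4
row [ 0.505 -1.074  2.567] [ 0.19  0.42 -0.06] dist mm 70.7
row [ 0.508 -1.201  3.054] [ 0.19  0.42 -0.06] dist mm 83.0
row [ 0.512 -1.278  3.552] [ 0.19  0.42 -0.06] dist mm 95.2
row [ 0.515 -1.305  4.054] [ 0.19  0.42 -0.06] dist mm 107.3
```

>>> carry_out([
  [1,0.5,-0.1,0.3,0,0.4,0],
  [1,0.5,-0.1,0.7,0,0.4,0],
  [1,0.5,-0.12,0.85,0,0.4,0],
  [1,0.5,-0.26,1.02,0,0.4,0],
  [1,0.5,-0.41,1.22,0,0.4,0],
  [1,0.5,-0.55,1.43,0,0.4,0],
  [1,0.5,-0.68,1.65,0,0.4,0],
  [1,0.5,-0.79,1.87,0,0.4,0],
])

```text
time: 13.0
position: [0.4432, 0.0172, 0.1295]
tool_rot: [0.688, 0.726, 0.003, 0.004]
ft_force: [-5.7, 0.1, 23.4]
grip_width: 0.0005
```

Run:
```python
from an import *
st()
T=[([x,y,z],93.1) for x,y,z in ((.4391,.0171,.12),(.4347,.0169,.1082),(.4316,.0167,.096),(.4297,.0167,.0836),(.429,.0167,.071),(.429,.0167,.069))]
rows(*T)
```

```text
t 13.0 p [0.4432 0.0172 0.1295] th 93.05 z [ 0.01  -0.002 -1.   ] F [-5.7  0.1 23.4] grip 0.0005 q [-0.21  0.45  1.98  0.    0.71 -1.84]
row [ 0.007 -0.166  0.377] [ 0.55  0.12 -0.05] dist mm 10.3
row [ 0.009 -0.346  0.848] [ 0.55  0.12 -0.05] dist mm 22.9
row [ 0.009 -0.475  1.334] [ 0.55  0.12 -0.05] dist mm 35.4
row [ 0.014 -0.556  1.83 ] [ 0.55  0.12 -0.05] dist mm 47.8
row [ 0.017 -0.589  2.333] [ 0.55  0.12 -0.05] dist mm 60.2
row [ 0.017 -0.59   2.413] [ 0.55  0.12 -0.05] dist mm 62.1
```

>>> carry_out([
  [1,0,-0.1,0.2,0,0,0],
  [1,0,-0.19,0.45,0,0,0],
  [1,0,-0.28,0.7,0,0,0],
  [1,0,-0.36,0.95,0,0,0],
  [1,0,-0.42,1.2,0,0,0],
  [1,0,-0.47,1.45,0,0,0],
  [1,0,-0.51,1.7,0,0,0],
  [1,0,-0.53,1.95,0,0,0],
])

```text
time: 13.8
position: [0.4245, 0.0164, 0.079]
tool_rot: [0.687, 0.726, -0.001, -0.001]
ft_force: [-11.5, -7.2, 18.8]
grip_width: 0.0006
```

Run:
```python
from an import *
st()
rows(([.429,.0167,.071],93.1),([.429,.0167,.069],93.1))
```

```text
t 13.8 p [0.4245 0.0164 0.079 ] th 93.18 z [-0.003 -0.001 -1.   ] F [-11.5  -7.2  18.8] grip 0.0006 q [-0.22  0.54  2.05 -0.    0.55 -1.85]
row [0.004 0.183 0.321] [-0.18  0.05  0.08] dist mm 9.3
row [0.004 0.184 0.401] [-0.18  0.05  0.08] dist mm 11.0
```

>>> carry_out([
  [1,0,0.15,-0.05,0,0,0],
  [1,0,0.25,0.05,0,0,0],
  [1,0,0.25,0.15,0,0,0],
  [1,0,0.25,0.25,0,0,0],
  [1,0,0.25,0.3,0,0,0],
])

```text
time: 14.3
position: [0.4353, 0.0164, 0.0718]
tool_rot: [0.688, 0.726, 0.001, 0.003]
ft_force: [-5.9, -4.0, 16.7]
grip_width: 0.0003
```

Run:
```python
from an import *
st()
```

```text
t 14.3 p [0.4353 0.0164 0.0718] th 93.12 z [ 0.005 -0.002 -1.   ] F [-5.9 -4.  16.7] grip 0.0003 q [-0.22  0.56  2.03 -0.    0.54 -1.84]
```

>>> carry_out([
  [1,0,-0.05,0.1,0,0,0],
  [1,0,-0.1,0.2,0,0,0],
  [1,0,-0.1,0.2,0,0,0],
])

```text
time: 14.6
position: [0.4352, 0.0163, 0.0699]
tool_rot: [0.688, 0.726, 0.003, 0.005]
ft_force: [-8.0, -0.8, 49.8]
grip_width: 0.0005
```

Run:
```python
from an import *
st()
```

```text
t 14.6 p [0.4352 0.0163 0.0699] th 93.08 z [ 0.012 -0.002 -1.   ] F [-8.  -0.8 49.8] grip 0.0005 q [-0.22  0.57  2.04  0.    0.52 -1.85]
```

>>> carry_out([
  [1,0,0,-0.5,0,0,0],
  [0,0,0,-2,0,0,0],
  [-0.1,0,0,-4,0,0,0],
  [-0.1,0,0,-6,0,0,0],
  [-0.1,0,0,-8,0,0,0],
  [-0.1,0,0,-9,0,0,0],
  [-0.1,0,0,-9,0,0,0],
])

```text
time: 15.3
position: [0.4362, 0.0162, 0.2953]
tool_rot: [0.688, 0.726, 0.006, 0.009]
ft_force: [-0.1, -0.6, -0.1]
grip_width: 0.0406
```

Run:
```python
from an import *
st()
snap('wrist','w6')
im,w,i=load('w6'); hsv=cv2.cvtColor(im,cv2.COLOR_BGR2HSV);X,Y,Z=[w[...,k] for k in range(3)]
red=((hsv[...,0]<8)|(hsv[...,0]>172))&(hsv[...,1]>150)&(Z>.03);red[235:]=0
p=w[red]; print('red',len(p),cv2.minAreaRect(p[:,:2].astype(np.float32)*1000),np.percentile(p[:,2],[2,50,98]))
m=(Z>.113)&(Z<.13)&(Y<-.03);m[235:]=0
n,l,s,c=cv2.connectedComponentsWithStats(m.astype(np.uint8))
for k in range(1,n):
    if s[k,4]>200:
        p=w[l==k];print('prism',s[k],cv2.minAreaRect(p[:,:2].astype(np.float32)*1000),np.percentile(p[:,2],[2,50,98]).round(4))
```

```text
t 15.3 p [0.4362 0.0162 0.2953] th 93.06 z [ 0.021 -0.004 -1.   ] F [-0.1 -0.6 -0.1] grip 0.0406 q [-0.22  0.16  1.79  0.    1.16 -1.85]
red 688 ((425.5736083984375, 8.983625411987305), (21.75754737854004, 61.16535949707031), 2.9910013675689697) [0.05912481 0.06732968 0.07009594]
prism [ 106  153   50   82 2807] ((462.9195861816406, -215.281982421875), (104.33548736572266, 41.48975372314453), 3.0165011882781982) [0.1143 0.1187 0.1203]
prism [ 161  153   46   82 2760] ((459.6570129394531, -149.7554931640625), (104.9373550415039, 41.371646881103516), 3.0513105392456055) [0.1144 0.1188 0.1204]
prism [ 217  153   40   82 2710] ((455.285888671875, -83.73310852050781), (103.39842987060547, 40.57802200317383), 3.2618613243103027) [0.1148 0.1189 0.1205]
```

View pics/w6.png

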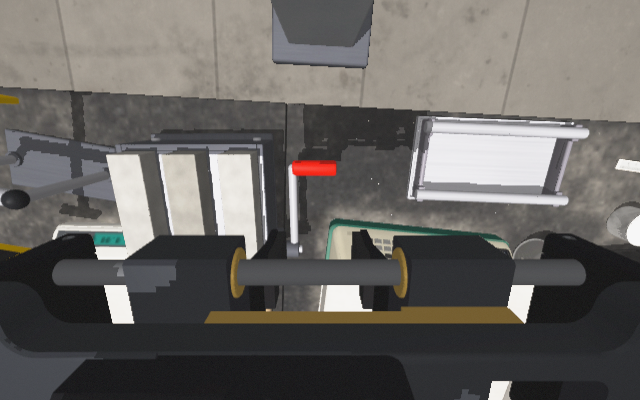

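Run:
```python
from an import *
for f,rg in(('w6',((110,145,405,600),(180,212,400,590))),('w5',((100,135,440,640),(178,208,435,620)))):
    im,w,i=load(f)
    for a,b,c,d in rg:
        q=w[a:b,c:d].reshape(-1,3);q=q[(q[:,2]>.036)&(q[:,2]<.055)]
        r=cv2.minAreaRect(q[:,:2].astype(np.float32)*1000); print(f,len(q),q.mean(0).round(4),yaw(q)[1].round(2),np.round(r[0],1),np.round(r[1],1),round(r[2],2),np.percentile(q[:,2],[50,98]).round(4))
rows(([.4911,-.1483,.2],93.1))
```

```text
w6 1866 [0.3602 0.2772 0.042 ] 90.68 [360.1 278.5] [ 21.2 230. ] 0.43 [0.0425 0.0449]
w6 1504 [0.4589 0.2789 0.0416] 90.72 [459.8 279.9] [ 15.6 230. ] 0.74 [0.0421 0.0444]
w5 2323 [0.3583 0.2855 0.0442] 90.97 [357.8 286.8] [ 23.  230.4] 1.06 [0.0448 0.0477]
w5 1877 [0.4567 0.2872 0.0437] 90.99 [457.1 288.2] [ 23.3 229.5] 0.73 [0.0443 0.047 ]
row [-6.69   1.856  3.768] [ 0.88  0.2  -0.05] dist mm 197.5
```

Run:
```python
from h import *
rows(([.4875,-.0824,.17],93.1))
```

```text
row [-4.046  1.834  4.959] [ 0.88  0.2  -0.05] dist mm 166.4
```

>>> carry_out([
  [-0.2,-1.5,0.6,1,0.4,0.1,0],
  [-0.2,-3,1.3,2,0.9,0.2,0],
  [-0.2,-4.05,1.83,3.5,0.9,0.2,0],
  [-0.2,-4.05,1.83,4.5,0.9,0.2,0],
  [-0.2,-4.05,1.83,4.96,0.9,0.2,0],
  [-0.2,-4.05,1.83,4.96,0.9,0.2,0],
  [-0.2,-4.05,1.83,4.96,0.9,0.2,0],
])

```text
time: 16.05
position: [0.4845, -0.0815, 0.1673]
tool_rot: [0.688, 0.726, -0.002, -0.003]
ft_force: [-0.2, 1.2, 0.3]
grip_width: 0.052
```

Run:
```python
from h import *
st()
rows(([.4875,-.0824,.095],93.1))
```

```text
t 16.05 p [ 0.4845 -0.0815  0.1673] th 93.09 z [-0.008  0.002 -1.   ] F [-0.2  1.2  0.3] grip 0.052 q [-0.39  0.43  1.81 -0.    0.9  -2.02]
row [-0.05   0.138  2.893] [-0.43 -0.12 -0.01] dist mm 72.4
```

>>> carry_out([
  [-0.2,-0.03,0.1,0.6,-0.3,0,0],
  [-0.2,-0.03,0.1,1.2,-0.3,0,0],
  [-0.2,-0.03,0.1,1.8,-0.3,0,0],
  [-0.2,-0.03,0.1,2.4,-0.3,0,0],
  [-0.2,-0.03,0.1,2.8,-0.3,0,0],
  [-0.2,-0.03,0.1,2.88,-0.3,0,0],
])

```text
time: 16.65
position: [0.4869, -0.0821, 0.0955]
tool_rot: [0.688, 0.726, 0.0, -0.001]
ft_force: [0.1, 0.3, 0.5]
grip_width: 0.0521
```

Run:
```python
from h import *
st()
```

```text
t 16.65 p [ 0.4869 -0.0821  0.0955] th 93.09 z [-0.002  0.002 -1.   ] F [0.1 0.3 0.5] grip 0.0521 q [-0.39  0.56  1.87  0.    0.71 -2.02]
```

Close with 50 N, then lift slowly.

>>> carry_out([
  [1,0,0,0,0,0,0],
  [1,0,0,0,0,0,0],
  [1,0,0,0,0,0,0],
  [1,0,0,0,0,0,0],
  [1,0,0,-0.2,0,0,0],
  [1,0,0,-0.4,0,0,0],
], force=55)

```text
time: 17.25
position: [0.4864, -0.0823, 0.1051]
tool_rot: [0.688, 0.726, -0.0, -0.002]
ft_force: [0.9, -0.0, -6.4]
grip_width: 0.0396
```

Run:
```python
from h import *
st()
```

```text
t 17.25 p [ 0.4864 -0.0823  0.1051] th 93.04 z [-0.003  0.002 -1.   ] F [ 0.9 -0.  -6.4] grip 0.0396 q [-0.4   0.54  1.86  0.    0.74 -2.02]
```

>>> carry_out([
  [1,0,0,-0.6,0,0,0],
  [1,0,0,-1.6,0,0,0],
  [1,0,0,-2.8,0,0,0],
  [1,0,0,-4,0,0,0],
  [1,0,0,-5,0,0,0],
  [1,0,0,-5.4,0,0,0],
])

```text
time: 17.85
position: [0.4874, -0.0829, 0.2423]
tool_rot: [0.688, 0.726, 0.0, 0.0]
ft_force: [0.8, -0.1, -6.2]
grip_width: 0.0396
```

Run:
```python
from h import *
st()
rows(([.412,.349,.24],90.7))
```

```text
t 17.85 p [ 0.4874 -0.0829  0.2423] th 93.05 z [ 0.001  0.001 -1.   ] F [ 0.8 -0.1 -6.2] grip 0.0396 q [-0.4   0.33  1.73  0.    1.09 -2.02]
row [17.411 -2.093  0.098] [ 0.04 -0.03  2.35] dist mm 438.4
```

>>> carry_out([
  [1,0.8,-0.2,0,0,0,0],
  [1,2.2,-0.4,0,0,0,0],
  [1,3.8,-0.6,0,0,0,0],
  [1,5.4,-0.8,0,0,0,1],
  [1,7,-1,0,0,0,2],
  [1,8.2,-1.2,0,0,0,2.3],
  [1,9,-1.2,0,0,0,2.3],
  [1,9,-1.2,0,0,0,2.3],
])

```text
time: 18.65
position: [0.443, 0.1426, 0.2396]
tool_rot: [0.701, 0.713, -0.001, -0.003]
ft_force: [-0.4, -0.2, -6.1]
grip_width: 0.0395
```

Run:
```python
from an import *
st()
snap('wrist','w7'); snap('wrist','w7b')
for f in('w7','w7b'):
    im,w,i=load(f);X,Y,Z=[w[...,k] for k in range(3)]
    for lo,hi in((.33,.39),(.43,.49)):
        m=(Z>.036)&(Z<.055)&(X>lo)&(X<hi)&(Y>.13)&(Y<.43);m[235:]=0
        q=w[m]; 
        if len(q)>50:
            r=cv2.minAreaRect(q[:,:2].astype(np.float32)*1000); print(f,len(q),q.mean(0).round(4),yaw(q)[1].round(2),np.round(r[0],1),np.round(r[1],1),round(r[2],2),np.percentile(q[:,2],[50,98]).round(4))
```

```text
t 18.65 p [0.443  0.1426 0.2396] th 90.94 z [-0.006  0.003 -1.   ] F [-0.4 -0.2 -6.1] grip 0.0395 q [ 0.07  0.29  1.8   0.    1.06 -1.52]
w7 2211 [0.3639 0.294  0.0435] -89.47 [364.2 292. ] [ 22.8 200.6] 0.85 [0.0441 0.0465]
w7 1725 [0.4622 0.2952 0.0437] -89.46 [462.4 292.8] [199.   22.4] 89.81 [0.0443 0.0465]
w7b 2230 [0.364  0.2907 0.0437] -89.49 [364.3 291.7] [ 21.6 201. ] 0.75 [0.0443 0.0467]
w7b 1849 [0.4621 0.2937 0.0436] -89.28 [461.2 292.8] [200.6  22.2] 89.4 [0.0444 0.0467]
```

View pics/w7b.png

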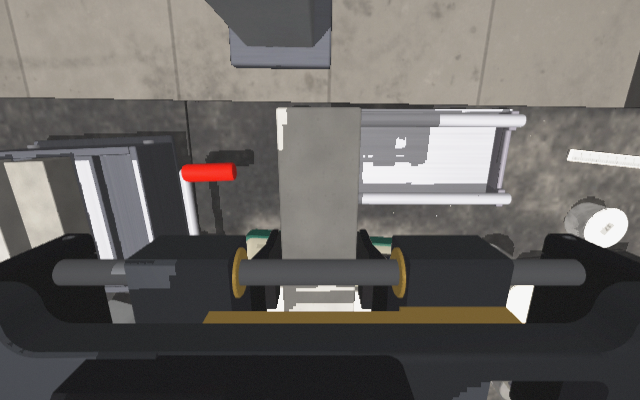

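Run:
```python
from h import *
rows(([.412,.348,.20],90.6),([.412,.348,.075],90.6))
```

```text
row [ 8.319 -1.15   1.605] [-0.26 -0.05  0.24] dist mm 213.8
row [ 8.315 -1.128  6.605] [-0.26 -0.05  0.24] dist mm 267.0
```

>>> carry_out([
  [1,1,-0.8,0,0,0,0],
  [1,2.5,-1.15,0,0,0,0],
  [1,4.2,-1.15,0,-0.2,0,0.2],
  [1,5.9,-1.15,0.3,-0.2,0,0.2],
  [1,7.4,-1.15,0.8,-0.2,0,0.2],
  [1,8.3,-1.15,1.4,-0.2,0,0.2],
  [1,8.3,-1.15,2,-0.2,0,0.2],
  [1,8.3,-1.15,2,-0.2,0,0.2],
])

```text
time: 19.55
position: [0.4119, 0.346, 0.1883]
tool_rot: [0.704, 0.711, -0.003, -0.001]
ft_force: [-0.6, 0.2, -5.9]
grip_width: 0.0394
```

Run:
```python
from h import *
st()
rows(([.412,.348,.075],90.6),([.412,.348,.059],90.6))
```

```text
t 19.55 p [0.4119 0.346  0.1883] th 90.55 z [-0.005 -0.002 -1.   ] F [-0.6  0.2 -5.9] grip 0.0394 q [ 0.49  0.46  1.68  0.    1.   -1.09]
row [0.09  0.026 4.533] [-0.27  0.14 -0.05] dist mm 113.3
row [0.091 0.029 5.173] [-0.27  0.14 -0.05] dist mm 129.3
```

>>> carry_out([
  [1,0.09,0.03,0.8,-0.2,0,0],
  [1,0.09,0.03,2,-0.2,0,0],
  [1,0.09,0.03,3.2,-0.2,0,0],
  [1,0.09,0.03,4.2,-0.2,0,0],
  [1,0.09,0.03,4.8,-0.2,0,0],
  [1,0.09,0.03,4.95,-0.2,0,0],
  [1,0.09,0.03,5.05,-0.2,0,0],
  [1,0.09,0.03,5.1,-0.2,0,0],
])

```text
time: 20.35
position: [0.4157, 0.3499, 0.0645]
tool_rot: [0.704, 0.71, 0.003, 0.002]
ft_force: [0.0, -0.7, -6.8]
grip_width: 0.0398
```

Run:
```python
from h import *
st()
```

```text
t 20.35 p [0.4157 0.3499 0.0645] th 90.5 z [ 0.007  0.003 -1.   ] F [ 0.  -0.7 -6.8] grip 0.0398 q [ 0.49  0.66  1.77 -0.    0.71 -1.08]
```

>>> carry_out([
  [1,-0.05,-0.12,0.04,0,0,0],
  [1,-0.05,-0.12,0.12,0,0,0],
  [1,-0.05,-0.12,0.18,0,0,0],
  [1,-0.05,-0.12,0.22,0,0,0],
])

```text
time: 20.75
position: [0.4116, 0.3488, 0.0601]
tool_rot: [0.704, 0.711, 0.003, 0.001]
ft_force: [-2.9, -2.8, 16.2]
grip_width: 0.0395
```

Run:
```python
from h import *
st()
```

```text
t 20.75 p [0.4116 0.3488 0.0601] th 90.58 z [ 0.006  0.002 -1.   ] F [-2.9 -2.8 16.2] grip 0.0395 q [ 0.5   0.66  1.78 -0.    0.7  -1.08]
```

>>> carry_out([
  [1,0,0,-0.06,0,0,0],
  [0.05,0,0,-0.06,0,0,0],
  [-0.2,0,0,-0.06,0,0,0],
  [-0.2,0,0,-0.06,0,0,0],
  [-0.2,0,0,-0.6,0,0,0],
  [-0.2,0,0,-1.6,0,0,0],
  [-0.2,0,0,-3.4,0,0,0],
  [-0.2,0,0,-5.2,0,0,0],
])

```text
time: 21.55
position: [0.4105, 0.3483, 0.1899]
tool_rot: [0.704, 0.71, 0.002, 0.001]
ft_force: [1.6, 0.1, 0.4]
grip_width: 0.0519
```

Run:
```python
from h import *
st()
snap('scene','s8')
rows(([.42,.2,.24],93.1),([.4911,-.1483,.2],93.1))
```

```text
t 21.55 p [0.4105 0.3483 0.1899] th 90.54 z [ 0.004  0.001 -1.   ] F [1.6 0.1 0.4] grip 0.0519 q [ 0.5   0.45  1.69 -0.    1.   -1.08]
row [-6.022  0.184 -1.741] [ 1.02 -0.45 -2.53] dist mm 156.8
row [-19.994   2.862  -0.209] [ 1.02 -0.45 -2.53] dist mm 505.0
```

View pics/s8.png

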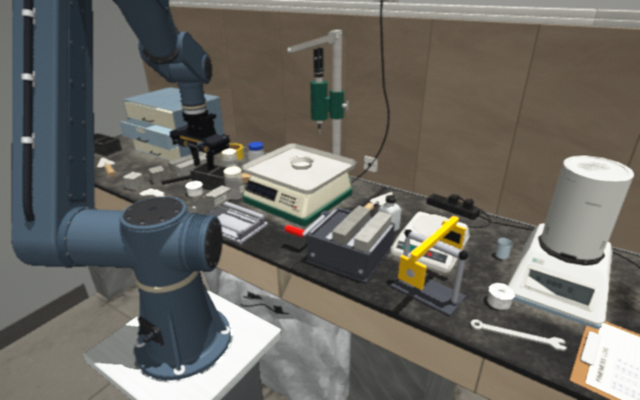

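>>> carry_out([
  [-0.2,-1,0,-1,0.3,0,0],
  [-0.2,-3,0.1,-1.5,0.3,0,-0.5],
  [-0.2,-5,0.3,-1.5,0.3,0,-1],
  [-0.2,-7,0.5,-1.5,0.3,0,-1.5],
  [-0.2,-9,0.8,-1.5,0.3,0,-2],
  [-0.2,-11,1.1,-1.5,0.3,0,-2.5],
  [-0.2,-13,1.4,-1.5,0.3,0,-2.5],
  [-0.2,-15,1.8,-1.5,0.3,0,-2.5],
])

```text
time: 22.4
position: [0.4582, -0.0234, 0.2262]
tool_rot: [0.688, 0.726, 0.001, 0.0]
ft_force: [0.8, 0.6, 0.5]
grip_width: 0.0521
```

Run:
```python
from h import *
st()
rows(([.4911,-.1483,.17],93.1))
```

```text
t 22.4 p [ 0.4582 -0.0234  0.2262] th 93.04 z [ 0.001  0.001 -1.   ] F [0.8 0.6 0.5] grip 0.0521 q [-0.3   0.3   1.83  0.    1.01 -1.92]
row [-5.06   1.045  2.244] [ 0.08 -0.07 -0.06] dist mm 140.8
```

>>> carry_out([
  [-0.2,-1.6,0.4,0,0,0,0],
  [-0.2,-3.2,0.8,0.5,0,0,0],
  [-0.2,-4.6,1.1,1,0,0,0],
  [-0.2,-5,1.1,1.6,0,0,0],
  [-0.2,-5,1.1,2,0,0,0],
  [-0.2,-5,1.1,2,0,0,0],
])

```text
time: 23.0
position: [0.491, -0.1439, 0.1741]
tool_rot: [0.688, 0.725, 0.0, -0.002]
ft_force: [-0.1, 1.1, -0.2]
grip_width: 0.0521
```

Run:
```python
from h import *
st()
rows(([.4911,-.1483,.095],93.1))
```

```text
t 23.0 p [ 0.491  -0.1439  0.1741] th 93.01 z [-0.003  0.004 -1.   ] F [-0.1  1.1 -0.2] grip 0.0521 q [-0.5   0.45  1.76  0.    0.94 -2.13]
row [-1.890e-01  3.000e-03  3.164e+00] [-0.17 -0.22 -0.09] dist mm 79.2
```

>>> carry_out([
  [-0.2,-0.1,0,0.8,-0.1,-0.1,0],
  [-0.2,-0.1,0,1.2,-0.1,-0.1,0],
  [-0.2,-0.1,0,1.2,-0.1,-0.1,0],
])

```text
time: 23.3
position: [0.4915, -0.1456, 0.1444]
tool_rot: [0.688, 0.726, 0.0, -0.001]
ft_force: [0.3, 0.1, -0.2]
grip_width: 0.0519
```

Run:
```python
from h import *
st()
rows(([.4911,-.1483,.095],93.1))
```

```text
t 23.3 p [ 0.4915 -0.1456  0.1444] th 93.12 z [-0.001  0.002 -1.   ] F [ 0.3  0.1 -0.2] grip 0.0519 q [-0.51  0.49  1.79  0.    0.86 -2.13]
row [-0.108 -0.021  1.978] [-0.05 -0.09  0.02] dist mm 49.5
```

>>> carry_out([
  [-0.2,-0.1,-0.02,0.4,0,0,0],
  [-0.2,-0.1,-0.02,1,0,0,0],
  [-0.2,-0.1,-0.02,1.6,0,0,0],
  [-0.2,-0.1,-0.02,1.95,0,0,0],
  [-0.2,-0.1,-0.02,1.95,0,0,0],
])

```text
time: 23.8
position: [0.4918, -0.1493, 0.0955]
tool_rot: [0.688, 0.726, 0.0, -0.0]
ft_force: [-0.4, -0.1, -1.0]
grip_width: 0.052
```

Run:
```python
from h import *
st()
```

```text
t 23.8 p [ 0.4918 -0.1493  0.0955] th 93.06 z [-0.     0.001 -1.   ] F [-0.4 -0.1 -1. ] grip 0.052 q [-0.51  0.58  1.82  0.    0.74 -2.14]
```

>>> carry_out([
  [1,0.02,0,0,0,0,0],
  [1,0.02,0,0,0,0,0],
  [1,0.02,0,0,0,0,0],
  [1,0.02,0,0,0,0,0],
  [1,0.02,0,-0.2,0,0,0],
  [1,0.02,0,-0.4,0,0,0],
  [1,0.02,0,-1,0,0,0],
  [1,0.02,0,-2,0,0,0],
])

```text
time: 24.6
position: [0.4902, -0.1484, 0.1453]
tool_rot: [0.688, 0.726, -0.0, -0.002]
ft_force: [0.4, -1.3, -5.7]
grip_width: 0.0396
```

Run:
```python
from h import *
st()
```

```text
t 24.6 p [ 0.4902 -0.1484  0.1453] th 93.04 z [-0.004  0.003 -1.   ] F [ 0.4 -1.3 -5.7] grip 0.0396 q [-0.51  0.49  1.79  0.    0.87 -2.14]
```

>>> carry_out([
  [1,0,0,-1,0,0,0],
  [1,0,0,-2.2,0,0,0],
  [1,0,0,-3.3,0,0,0],
  [1,0.6,0,-4,0,0,0],
  [1,1.6,-0.2,-4.1,0,0,0],
  [1,3,-0.5,-4.1,0,0,0.5],
  [1,4.6,-0.8,-4.1,0,0,1],
  [1,6.2,-1.1,-4.1,0,0,1.5],
])

```text
time: 25.4
position: [0.4546, 0.0053, 0.2484]
tool_rot: [0.698, 0.716, 0.0, -0.0]
ft_force: [0.5, 0.3, -6.0]
grip_width: 0.0398
```

Run:
```python
from h import *
st()
rows(([.4125,.278,.24],90.6),([.4125,.278,.075],90.6))
```

```text
t 25.4 p [0.4546 0.0053 0.2484] th 91.45 z [-0.  0. -1.] F [ 0.5  0.3 -6. ] grip 0.0398 q [-0.24  0.26  1.81  0.    1.07 -1.83]
row [10.949 -1.408  0.34 ] [-0.01 -0.01  0.85] dist mm 276.1
row [10.948 -1.407  6.94 ] [-0.01 -0.01  0.85] dist mm 326.0
```

>>> carry_out([
  [1,1.7,-0.3,0,0,0,0.4],
  [1,3.4,-0.7,0,0,0,0.8],
  [1,5.2,-1.1,0,0,0,0.8],
  [1,7,-1.35,0,0,0,0.8],
  [1,8.8,-1.4,0.3,0,0,0.8],
  [1,10.2,-1.4,1,0,0,0.8],
  [1,10.9,-1.4,2,0,0,0.8],
  [1,10.9,-1.4,3,0,0,0.8],
])

```text
time: 26.2
position: [0.4136, 0.2779, 0.173]
tool_rot: [0.701, 0.713, 0.001, 0.001]
ft_force: [-0.6, -0.1, -5.8]
grip_width: 0.0397
```

Run:
```python
from h import *
st()
rows(([.4125,.278,.068],90.6))
```

```text
t 26.2 p [0.4136 0.2779 0.173 ] th 90.95 z [ 0.003  0.001 -1.   ] F [-0.6 -0.1 -5.8] grip 0.0397 q [ 0.37  0.43  1.8  -0.    0.91 -1.22]
row [-0.    -0.055  4.201] [ 0.16 -0.05  0.35] dist mm 105.0
```

>>> carry_out([
  [1,0,-0.04,1,0.1,0,0.3],
  [1,0,-0.04,2.2,0.1,0,0.3],
  [1,0,-0.04,3.2,0.1,0,0.3],
  [1,0,-0.04,3.9,0.1,0,0.3],
  [1,0,-0.04,4.2,0.1,0,0.3],
  [1,0,-0.04,4.3,0.1,0,0.3],
  [1,0,-0.04,4.35,0.1,0,0.3],
])

```text
time: 26.9
position: [0.4137, 0.2756, 0.0653]
tool_rot: [0.704, 0.71, 0.0, 0.0]
ft_force: [0.1, -0.4, -5.2]
grip_width: 0.0394
```

Run:
```python
from h import *
st()
```

```text
t 26.9 p [0.4137 0.2756 0.0653] th 90.45 z [ 0.001  0.    -1.   ] F [ 0.1 -0.4 -5.2] grip 0.0394 q [ 0.36  0.62  1.88 -0.    0.64 -1.22]
```

>>> carry_out([
  [1,0.05,-0.03,0.08,0,0,0],
  [1,0.08,-0.03,0.14,0,0,0],
  [1,0.08,-0.03,0.2,0,0,0],
  [1,0.08,-0.03,0.2,0,0,0],
])

```text
time: 27.3
position: [0.4129, 0.2779, 0.061]
tool_rot: [0.704, 0.71, 0.001, 0.0]
ft_force: [-1.8, -0.2, 2.7]
grip_width: 0.0395
```

Run:
```python
from h import *
st()
```

```text
t 27.3 p [0.4129 0.2779 0.061 ] th 90.46 z [ 0.002  0.001 -1.   ] F [-1.8 -0.2  2.7] grip 0.0395 q [ 0.37  0.63  1.88  0.    0.63 -1.21]
```

>>> carry_out([
  [1,0,0,0,0,0,0],
  [0.05,0,0,0,0,0,0],
  [-0.2,0,0,0,0,0,0],
  [-0.2,0,0,0,0,0,0],
  [-0.2,0,0,-0.6,0,0,0],
  [-0.2,0,0,-1.6,0,0,0],
  [-0.2,0,0,-3.4,0,0,0],
  [-0.2,0,0,-5.2,0,0,0],
])

```text
time: 28.1
position: [0.4119, 0.2772, 0.1906]
tool_rot: [0.704, 0.71, -0.001, -0.0]
ft_force: [1.8, 0.1, -1.2]
grip_width: 0.0521
```

Run:
```python
from h import *
st()
rows(([.4947,-.2142,.24],93.1))
```

```text
t 28.1 p [0.4119 0.2772 0.1906] th 90.44 z [-0.002 -0.001 -1.   ] F [ 1.8  0.1 -1.2] grip 0.0521 q [ 0.37  0.4   1.78 -0.    0.96 -1.21]
row [-19.681   3.156  -1.965] [-0.13  0.05 -2.66] dist mm 500.7
```

>>> carry_out([
  [-0.2,-1,0,-1,0,0,0],
  [-0.2,-3,0.1,-1.7,0,0,-0.5],
  [-0.2,-5,0.3,-1.7,0,0,-1],
  [-0.2,-7,0.6,-1.7,0,0,-1.5],
  [-0.2,-9,0.9,-1.7,0,0,-2],
  [-0.2,-11,1.3,-1.7,0,0,-2.6],
  [-0.2,-13,1.8,-1.7,0,0,-2.6],
  [-0.2,-15,2.2,-1.7,0,0,-2.6],
])

```text
time: 28.9
position: [0.469, -0.0917, 0.2325]
tool_rot: [0.688, 0.725, 0.0, 0.0]
ft_force: [1.7, 0.0, -0.4]
grip_width: 0.052
```

>>> carry_out([
  [-0.2,-1.6,0.3,0,0,0,0],
  [-0.2,-3.2,0.6,0,0,0,0],
  [-0.2,-4.4,0.9,0.6,0,0,0],
  [-0.2,-4.6,1,1.4,0,0,0],
  [-0.2,-4.6,1,2,0,0,0],
  [-0.2,-4.6,1,2.2,0,0,0],
])

```text
time: 29.5
position: [0.4987, -0.2029, 0.1755]
tool_rot: [0.688, 0.725, -0.0, -0.002]
ft_force: [0.4, -0.1, 0.1]
grip_width: 0.052
```

Run:
```python
from h import *
st()
rows(([.4947,-.2142,.15],93.1))
```

```text
t 29.5 p [ 0.4987 -0.2029  0.1755] th 92.98 z [-0.003  0.002 -1.   ] F [ 0.4 -0.1  0.1] grip 0.052 q [-0.59  0.48  1.7  -0.    0.97 -2.22]
row [-0.447 -0.179  1.019] [-0.19 -0.13 -0.12] dist mm 28.2
```

>>> carry_out([
  [-0.2,-0.2,-0.15,0.8,0,0,0],
  [-0.2,-0.2,-0.15,1,0,0,0],
  [-0.2,-0.2,-0.15,1,0,0,0],
])

```text
time: 29.8
position: [0.496, -0.2076, 0.1521]
tool_rot: [0.688, 0.726, -0.0, -0.001]
ft_force: [-0.3, -0.1, 0.9]
grip_width: 0.0523
```

Run:
```python
from h import *
st()
rows(([.4947,-.2142,.095],93.1))
```

```text
t 29.8 p [ 0.496  -0.2076  0.1521] th 93.05 z [-0.001  0.001 -1.   ] F [-0.3 -0.1  0.9] grip 0.0523 q [-0.6   0.51  1.72 -0.    0.91 -2.23]
row [-0.262 -0.062  2.283] [-0.08 -0.06 -0.05] dist mm 57.5
```

>>> carry_out([
  [-0.2,-0.26,-0.06,0.1,0,0,0],
  [-0.2,-0.26,-0.06,0.5,0,0,0],
  [-0.2,-0.26,-0.06,0.8,0,0,0],
])

```text
time: 30.1
position: [0.4955, -0.215, 0.1324]
tool_rot: [0.688, 0.726, 0.0, 0.001]
ft_force: [0.0, 0.2, -0.0]
grip_width: 0.0521
```

Run:
```python
from h import *
st()
rows(([.4947,-.2142,.095],93.1))
```

```text
t 30.1 p [ 0.4955 -0.215   0.1324] th 93.03 z [ 0.001 -0.001 -1.   ] F [ 0.   0.2 -0. ] grip 0.0521 q [-0.62  0.54  1.73 -0.    0.87 -2.24]
row [ 0.036 -0.033  1.496] [ 0.05  0.04 -0.07] dist mm 37.4
```

>>> carry_out([
  [-0.2,0.03,-0.03,0.5,0,0,0],
  [-0.2,0.03,-0.03,1.1,0,0,0],
  [-0.2,0.03,-0.03,1.45,0,0,0],
  [-0.2,0.03,-0.03,1.45,0,0,0],
])

```text
time: 30.5
position: [0.4936, -0.2134, 0.0948]
tool_rot: [0.688, 0.726, -0.0, -0.002]
ft_force: [-0.5, 0.2, 0.6]
grip_width: 0.0524
```

Run:
```python
from h import *
st()
```

```text
t 30.5 p [ 0.4936 -0.2134  0.0948] th 93.05 z [-0.003  0.002 -1.   ] F [-0.5  0.2  0.6] grip 0.0524 q [-0.62  0.6   1.76 -0.    0.78 -2.24]
```

>>> carry_out([
  [1,0,0,0,0,0,0],
  [1,0,0,0,0,0,0],
  [1,0,0,0,0,0,0],
  [1,0,0,0,0,0,0],
  [1,0,0,-0.2,0,0,0],
  [1,0,0,-0.4,0,0,0],
  [1,0,0,-1,0,0,0],
  [1,0,0,-2,0,0,0],
])

```text
time: 31.3
position: [0.4924, -0.2125, 0.145]
tool_rot: [0.688, 0.726, -0.0, -0.003]
ft_force: [0.6, -0.5, -5.8]
grip_width: 0.0398
```

Run:
```python
from h import *
st()
```

```text
t 31.3 p [ 0.4924 -0.2125  0.145 ] th 93.03 z [-0.005  0.004 -1.   ] F [ 0.6 -0.5 -5.8] grip 0.0398 q [-0.62  0.52  1.73  0.    0.9  -2.24]
```

>>> carry_out([
  [1,0,0,-1,0,0,0],
  [1,0,0,-2.2,0,0,0],
  [1,0,0,-3.3,0,0,0],
  [1,0.6,0,-4,0,0,0],
  [1,1.8,-0.2,-4.1,0,0,0],
  [1,3.4,-0.5,-4.1,0,0,0.5],
  [1,5.2,-0.8,-4.1,0,0,1],
  [1,7,-1.1,-4.1,0,0,1.5],
])

```text
time: 32.1
position: [0.4558, -0.0388, 0.2484]
tool_rot: [0.698, 0.716, -0.0, -0.001]
ft_force: [0.9, 0.9, -6.5]
grip_width: 0.0396
```

Run:
```python
from h import *
st()
rows(([.412,.207,.24],90.6))
```

```text
t 32.1 p [ 0.4558 -0.0388  0.2484] th 91.44 z [-0.002  0.001 -1.   ] F [ 0.9  0.9 -6.5] grip 0.0396 q [-0.33  0.27  1.8   0.    1.07 -1.93]
row [ 9.874 -1.503  0.35 ] [-0.12 -0.07  0.84] dist mm 249.8
```

>>> carry_out([
  [1,1.7,-0.3,0,0,0,0.4],
  [1,3.4,-0.7,0,0,0,0.8],
  [1,5.2,-1.1,0,0,0,0.8],
  [1,7,-1.4,0,0,0,0.8],
  [1,8.6,-1.5,0.3,0,0,0.8],
  [1,9.7,-1.5,1,0,0,0.8],
  [1,9.85,-1.5,2,0,0,0.8],
  [1,9.85,-1.5,3,0,0,0.8],
])

```text
time: 32.9
position: [0.4125, 0.2058, 0.1731]
tool_rot: [0.701, 0.713, -0.0, -0.0]
ft_force: [-1.1, -1.2, -6.3]
grip_width: 0.0397
```

Run:
```python
from h import *
st()
rows(([.412,.207,.068],90.6))
```

```text
t 32.9 p [0.4125 0.2058 0.1731] th 90.91 z [-0.  0. -1.] F [-1.1 -1.2 -6.3] grip 0.0397 q [ 0.22  0.39  1.89  0.    0.87 -1.37]
row [ 0.048 -0.016  4.204] [-0.02 -0.01  0.31] dist mm 105.1
```

>>> carry_out([
  [1,0.05,-0.02,1,0,0,0.3],
  [1,0.05,-0.02,2.2,0,0,0.3],
  [1,0.05,-0.02,3.2,0,0,0.3],
  [1,0.05,-0.02,3.9,0,0,0.3],
  [1,0.05,-0.02,4.2,0,0,0.3],
  [1,0.05,-0.02,4.35,0,0,0.3],
  [1,0.05,-0.02,4.4,0,0,0.3],
])

```text
time: 33.6
position: [0.4133, 0.2057, 0.0639]
tool_rot: [0.704, 0.71, 0.0, 0.0]
ft_force: [-0.2, 0.1, -6.0]
grip_width: 0.0397
```

Run:
```python
from h import *
st()
```

```text
t 33.6 p [0.4133 0.2057 0.0639] th 90.44 z [ 0.  0. -1.] F [-0.2  0.1 -6. ] grip 0.0397 q [ 0.22  0.6   1.97 -0.    0.57 -1.36]
```

>>> carry_out([
  [1,0.03,-0.03,0.08,0,0,0],
  [1,0.05,-0.03,0.14,0,0,0],
  [1,0.05,-0.03,0.18,0,0,0],
  [1,0.05,-0.03,0.18,0,0,0],
])

```text
time: 34.0
position: [0.4127, 0.207, 0.0608]
tool_rot: [0.704, 0.71, 0.001, 0.001]
ft_force: [-1.6, -0.1, 5.6]
grip_width: 0.0397
```

Run:
```python
from h import *
st()
```

```text
t 34.0 p [0.4127 0.207  0.0608] th 90.46 z [ 0.002  0.    -1.   ] F [-1.6 -0.1  5.6] grip 0.0397 q [ 0.22  0.6   1.97 -0.    0.56 -1.36]
```

>>> carry_out([
  [1,0,0,0,0,0,0],
  [0.05,0,0,0,0,0,0],
  [-0.2,0,0,0,0,0,0],
  [-0.2,0,0,0,0,0,0],
  [-0.2,0,0,-0.6,0,0,0],
  [-0.2,0,0,-2,0,0,0],
  [-0.2,0,0,-4,0,0,0],
  [-0.2,0,0,-6,0,0,0],
])

```text
time: 34.8
position: [0.4117, 0.2067, 0.2104]
tool_rot: [0.704, 0.71, -0.001, -0.0]
ft_force: [0.8, 0.4, -1.7]
grip_width: 0.0523
```

>>> carry_out([
  [-0.2,-1.5,0.5,-1.5,0,0,0],
  [-0.2,-3,1,-3,0,0,0],
  [-0.2,-4.5,1,-3,0,0,1],
  [-0.2,-6,1,-3,0,0,1],
  [-0.2,-6,1,-3,0,0,1],
  [-0.2,-6,1,-3,0,0,1],
])

```text
time: 35.4
position: [0.4383, 0.0566, 0.2842]
tool_rot: [0.711, 0.703, 0.0, -0.0]
ft_force: [0.1, -0.3, -0.4]
grip_width: 0.0521
```

Run:
```python
from an import *
st()
snap('wrist','w9')
im,w,i=load('w9');X,Y,Z=[w[...,k] for k in range(3)]
m=(Z>.075)&(Z<.095)&(Y>.15)&(Y<.42)&(X<.51);m[235:]=0
n,l,s,c=cv2.connectedComponentsWithStats(m.astype(np.uint8))
for k in range(1,n):
    if s[k,4]>200:
        p=w[l==k];print('prism',s[k],cv2.minAreaRect(p[:,:2].astype(np.float32)*1000),np.percentile(p[:,2],[2,50,98]).round(4))
```

```text
t 35.4 p [0.4383 0.0566 0.2842] th 89.3 z [-0.     0.001 -1.   ] F [ 0.1 -0.3 -0.4] grip 0.0521 q [-0.13  0.2   1.79  0.    1.16 -1.68]
prism [ 465   91   53  127 4465] ((410.3501892089844, 278.09454345703125), (160.16806030273438, 41.33896255493164), 0.6476437449455261) [0.077  0.0855 0.0872]
prism [ 517   91   60  127 4666] ((410.697265625, 349.1640930175781), (159.7330780029297, 42.35332107543945), 0.7506510615348816) [0.0764 0.0854 0.0871]
prism [ 414   93   45  126 4243] ((411.21978759765625, 207.48196411132812), (159.38394165039062, 40.6718864440918), 0.5634356737136841) [0.0774 0.0855 0.0871]
```

View pics/w9.png

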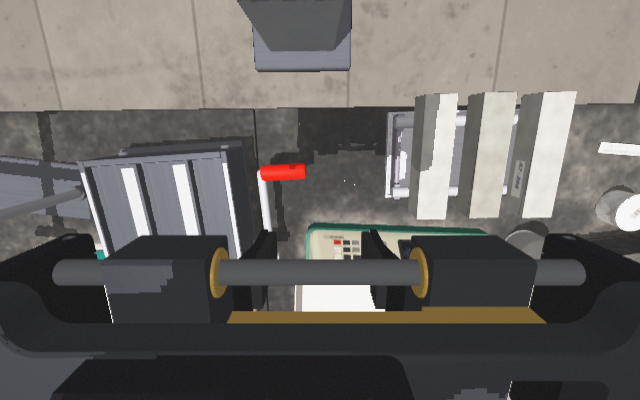

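Run:
```python
from an import *
for f in('w1','w5','w6','w9','top0'):
    im,w,i=load(f);X,Y,Z=[w[...,k] for k in range(3)]
    ok=np.ones(Z.shape,bool)
    if f[0]=='w': ok[232:]=0
    m=ok&(Y>.0)&(Y<.30)&(X>.49)&(X<.62)&(Z>.02)&(Z<.17)
    q=w[m]
    print(f,len(q),end=' ')
    for z0 in np.arange(.02,.17,.03):
        s=q[(q[:,2]>z0)&(q[:,2]<z0+.03)]
        if len(s)>5: print((z0.round(2),len(s),np.percentile(s[:,0],2).round(3),np.percentile(s[:,1],[1,99]).round(3)),end=' ')
    print()
psi=np.radians(3.1);ex=np.array([np.cos(psi),np.sin(psi)]);ey=np.array([-np.sin(psi),np.cos(psi)]);c=np.array([.4911,-.1483])
print('handle down ends',[ (c+ex*(-.053)+ey*t).round(4) for t in(.134,.150,.165,.196)])
```

```text
w1 12080 (np.float64(0.02), 1734, np.float64(0.52), array([0.033, 0.295])) (np.float64(0.05), 3985, np.float64(0.525), array([0.039, 0.293])) (np.float64(0.08), 2056, np.float64(0.538), array([0.045, 0.277])) (np.float64(0.11), 3439, np.float64(0.539), array([0.031, 0.224])) (np.float64(0.14), 866, np.float64(0.532), array([0.026, 0.216])) 
w5 1007 (np.float64(0.02), 905, np.float64(0.514), array([0.046, 0.245])) (np.float64(0.05), 102, np.float64(0.517), array([0.055, 0.118])) 
w6 832 (np.float64(0.02), 784, np.float64(0.515), array([0.038, 0.231])) (np.float64(0.05), 48, np.float64(0.519), array([0.046, 0.081])) 
w9 1032 (np.float64(0.02), 995, np.float64(0.518), array([0.042, 0.295])) (np.float64(0.05), 13, np.float64(0.49), array([0.05 , 0.261])) (np.float64(0.08), 24, np.float64(0.49), array([0.19 , 0.289])) 
top0 2556 (np.float64(0.02), 134, np.float64(0.518), array([0.037, 0.297])) (np.float64(0.05), 356, np.float64(0.523), array([0.043, 0.297])) (np.float64(0.08), 68, np.float64(0.534), array([0.076, 0.296])) (np.float64(0.11), 1893, np.float64(0.541), array([0.028, 0.297])) (np.float64(0.14), 105, np.float64(0.531), array([0.024, 0.296])) 
handle down ends [array([ 0.4309, -0.0174]), array([ 0.4301, -0.0014]), array([0.4293, 0.0136]), array([0.4276, 0.0445])]
```

```bash
cat >> h.py <<'E'
def lever(frac,y=.158,tilt=8,depth=.015,back=0):
    b0=np.arcsin(.081/.125); b=b0*(1-frac); psi=np.radians(3.1)
    ex=np.array([np.cos(psi),np.sin(psi)]);ey=np.array([-np.sin(psi),np.cos(psi)]);c=np.array([.4911,-.1483])
    g=c+ex*(.072-.125*np.cos(b))+ey*y; z=.060+.125*np.sin(b)
    Rt=tool(3.1)*R.from_euler('y',tilt,degrees=True)
    return np.array([g[0],g[1],z])+Rt.apply([0,0,depth-back]),Rt
E
python3 - <<'E'
from h import *
a=lever(1,back=.14);b=lever(1);print(a[0],b[0],b[1].apply([0,0,1]))
rows(a,b)
E
```

```text
[0.41226192 0.00566183 0.18378351] [0.43171765 0.00671551 0.04514598] [ 0.13896944  0.00752632 -0.99026807]
row [-2.082 -1.009  4.008] [-6.08  6.43 86.14] dist mm 115.7
row [-2.035 -0.227  9.553] [-6.08  6.43 86.14] dist mm 244.3
```

>>> carry_out([
  [-0.3,-1,-0.5,0,-6,6.4,86],
  [-0.3,-2,-1,1,-6,6.4,86],
  [-0.3,-2.08,-1,2,-6,6.4,86],
  [-0.3,-2.08,-1,3,-6,6.4,86],
  [-0.3,-2.08,-1,4,-6,6.4,86],
  [-0.3,-2.08,-1,4,-6,6.4,86],
  [-0.3,-2.08,-1,4,-6,6.4,86],
  [-0.3,-2.08,-1,4,-6,6.4,86],
])

```text
time: 36.25
position: [0.4127, 0.0068, 0.1836]
tool_rot: [0.982, 0.18, 0.057, -0.002]
ft_force: [-0.7, 0.0, 0.1]
grip_width: 0.0565
```

Run:
```python
from h import *
st()
a=lever(1,back=.14);rows(a)
```

```text
t 36.25 p [0.4127 0.0068 0.1836] th 20.8 z [ 0.111  0.025 -0.994] F [-0.7  0.   0.1] grip 0.0565 q [-0.3   0.27  2.06  0.09  0.71 -0.72]
row [-0.031  0.038 -0.01 ] [-1.3   1.39 17.57] dist mm 1.2
```

>>> carry_out([
  [-0.3,-0.02,0.03,0,-0.6,0.7,8],
  [-0.3,-0.02,0.03,0,-1.3,1.4,16],
  [-0.3,-0.02,0.03,0,-1.3,1.4,17.5],
  [-0.3,-0.02,0.03,0,-1.3,1.4,17.5],
])

```text
time: 36.65
position: [0.4127, 0.0055, 0.184]
tool_rot: [0.997, 0.032, 0.07, -0.002]
ft_force: [-0.0, 0.0, 0.2]
grip_width: 0.0561
```

Run:
```python
from an import *
st()
snap('wrist','w10')
im,w,i=load('w10'); hsv=cv2.cvtColor(im,cv2.COLOR_BGR2HSV)
red=((hsv[...,0]<8)|(hsv[...,0]>172))&(hsv[...,1]>150)&(w[...,2]>.02);red[235:]=0
p=w[red]; print('red',len(p),cv2.minAreaRect(p[:,:2].astype(np.float32)*1000),np.percentile(p[:,2],[2,50,98]))
rows(lever(1,back=.05),lever(1))
```

```text
t 36.65 p [0.4127 0.0055 0.184 ] th 3.64 z [ 0.14   0.007 -0.99 ] F [-0.   0.   0.2] grip 0.0561 q [-0.3   0.26  2.08  0.08  0.67 -0.42]
red 1281 ((463.1328430175781, 45.20677947998047), (154.66351318359375, 55.00010299682617), 46.432411193847656) [0.06091016 0.0698355  0.07258057]
row [-0.031 -0.023  3.609] [ 0.02 -0.06  0.51] dist mm 90.2
row [-0.033 -0.023  5.609] [ 0.02 -0.06  0.51] dist mm 140.2
```

View pics/w10.png

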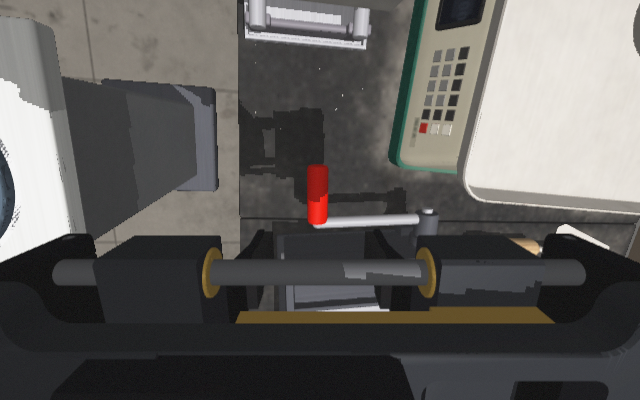

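>>> carry_out([
  [-0.3,-0.03,-0.02,1.2,0,0,0.5],
  [-0.3,-0.03,-0.02,2.4,0,0,0.5],
  [-0.3,-0.03,-0.02,3.4,0,0,0.5],
  [-0.3,-0.03,-0.02,3.8,0,0,0.5],
])

```text
time: 37.1
position: [0.4251, 0.0059, 0.0881]
tool_rot: [0.997, 0.026, 0.069, -0.002]
ft_force: [-0.6, -0.1, 0.9]
grip_width: 0.0565
```

Run:
```python
from h import *
st()
rows(lever(1))
```

```text
t 37.1 p [0.4251 0.0059 0.0881] th 3.01 z [ 0.137  0.008 -0.99 ] F [-0.6 -0.1  0.9] grip 0.0565 q [-0.28  0.5   2.15  0.13  0.36 -0.46]
row [ 0.028 -0.019  1.737] [-0.02  0.09 -0.08] dist mm 43.4
```

>>> carry_out([
  [-0.3,0.02,-0.02,0.6,0,0,0],
  [-0.3,0.02,-0.02,1.2,0,0,0],
  [-0.3,0.02,-0.02,1.65,0,0,0],
  [-0.3,0.02,-0.02,1.72,0,0,0],
])

```text
time: 37.5
position: [0.432, 0.0065, 0.0463]
tool_rot: [0.997, 0.026, 0.07, -0.002]
ft_force: [0.6, 0.3, -0.1]
grip_width: 0.0566
```

Run:
```python
from h import *
st()
rows(lever(1))
```

```text
t 37.5 p [0.432  0.0065 0.0463] th 2.99 z [ 0.139  0.007 -0.99 ] F [ 0.6  0.3 -0.1] grip 0.0566 q [-0.28  0.61  2.16  0.19  0.24 -0.51]
row [-0.017 -0.008  0.045] [ 0.01  0.02 -0.11] dist mm 1.2
```

>>> carry_out([
  [1,0,0,0,0,0,0],
  [1,0,0,0,0,0,0],
  [1,0,0,0,0,0,0],
  [1,0,0,0,0,0,0],
  [1,0,0,0,0,0,0],
  [1,0,0,0,0,0,0],
], force=45)

```text
time: 38.1
position: [0.4305, 0.0065, 0.0476]
tool_rot: [0.997, 0.026, 0.069, -0.002]
ft_force: [-2.4, -2.4, 2.0]
grip_width: 0.0211
```

Run:
```python
from h import *
st()
rows(*[lever(f) for f in np.arange(1,-.01,-.1)])
```

```text
t 38.1 p [0.4305 0.0065 0.0476] th 2.96 z [ 0.138  0.007 -0.99 ] F [-2.4 -2.4  2. ] grip 0.0211 q [-0.28  0.61  2.16  0.19  0.24 -0.51]
row [ 0.033 -0.005  0.104] [ 0.01  0.05 -0.14] dist mm 2.7
row [ 0.094 -0.005 -0.243] [ 0.01  0.05 -0.14] dist mm 6.5
row [ 0.179 -0.006 -0.585] [ 0.01  0.05 -0.14] dist mm 15.3
row [ 0.289 -0.006 -0.92 ] [ 0.01  0.05 -0.14] dist mm 24.1
row [ 0.421 -0.006 -1.247] [ 0.01  0.05 -0.14] dist mm 32.9
row [ 0.576 -0.006 -1.563] [ 0.01  0.05 -0.14] dist mm 41.7
row [ 0.753 -0.007 -1.868] [ 0.01  0.05 -0.14] dist mm 50.4
row [ 0.952 -0.007 -2.159] [ 0.01  0.05 -0.14] dist mm 59.0
row [ 1.17  -0.008 -2.436] [ 0.01  0.05 -0.14] dist mm 67.6
row [ 1.407 -0.008 -2.697] [ 0.01  0.05 -0.14] dist mm 76.0
row [ 1.662 -0.009 -2.94 ] [ 0.01  0.05 -0.14] dist mm 84.4
```

>>> carry_out([
  [1,0.06,0,-0.35,0,0,0],
  [1,0.15,0,-0.69,0,0,0],
  [1,0.26,0,-1.02,0,0,0],
  [1,0.39,0,-1.35,0,0,0],
  [1,0.39,0,-1.35,0,0,0],
])

```text
time: 38.6
position: [0.4345, 0.0068, 0.0829]
tool_rot: [0.997, 0.026, 0.068, -0.002]
ft_force: [-5.9, -6.0, 1.3]
grip_width: 0.0211
```

Run:
```python
from h import *
st()
rows(*[lever(f) for f in np.arange(.6,-.01,-.1)])
```

```text
t 38.6 p [0.4345 0.0068 0.0829] th 2.96 z [ 0.136  0.007 -0.991] F [-5.9 -6.   1.3] grip 0.0211 q [-0.27  0.52  2.13  0.12  0.37 -0.44]
row [ 0.068 -0.003  0.128] [-0.    0.17 -0.14] dist mm 3.6
row [ 0.222 -0.004 -0.189] [-0.    0.17 -0.14] dist mm 7.3
row [ 0.399 -0.004 -0.494] [-0.    0.17 -0.14] dist mm 15.9
row [ 0.596 -0.005 -0.786] [-0.    0.17 -0.14] dist mm 24.7
row [ 0.814 -0.005 -1.063] [-0.    0.17 -0.14] dist mm 33.5
row [ 1.05  -0.006 -1.324] [-0.    0.17 -0.14] dist mm 42.3
row [ 1.304 -0.007 -1.568] [-0.    0.17 -0.14] dist mm 51.0
```

>>> carry_out([
  [1,0.15,0,-0.31,0,0,0],
  [1,0.33,0,-0.61,0,0,0],
  [1,0.53,0,-0.9,0,0,0],
  [1,0.75,0,-1.18,0,0,0],
  [1,0.75,0,-1.18,0,0,0],
])

```text
time: 39.1
position: [0.4458, 0.0075, 0.1139]
tool_rot: [0.998, 0.027, 0.065, -0.002]
ft_force: [-9.8, -9.4, 2.0]
grip_width: 0.0209
```

Run:
```python
from h import *
st()
snap('scene','s11')
rows(*[lever(f) for f in (.2,.1,0)])
im=cv2.imread('pics/s11.png');cv2.imwrite('pics/z11.png',cv2.resize(im[150:300,230:430],None,fx=3.5,fy=3.5,interpolation=cv2.INTER_CUBIC))
```

```text
t 39.1 p [0.4458 0.0075 0.1139] th 3.05 z [ 0.129  0.007 -0.992] F [-9.8 -9.4  2. ] grip 0.0209 q [-0.26  0.45  2.07  0.09  0.49 -0.39]
row [0.198 0.002 0.105] [-0.02  0.54 -0.05] dist mm 5.6
row [ 0.433  0.002 -0.157] [-0.02  0.54 -0.05] dist mm 11.5
row [ 0.686  0.002 -0.403] [-0.02  0.54 -0.05] dist mm 19.9
```

View pics/z11.png

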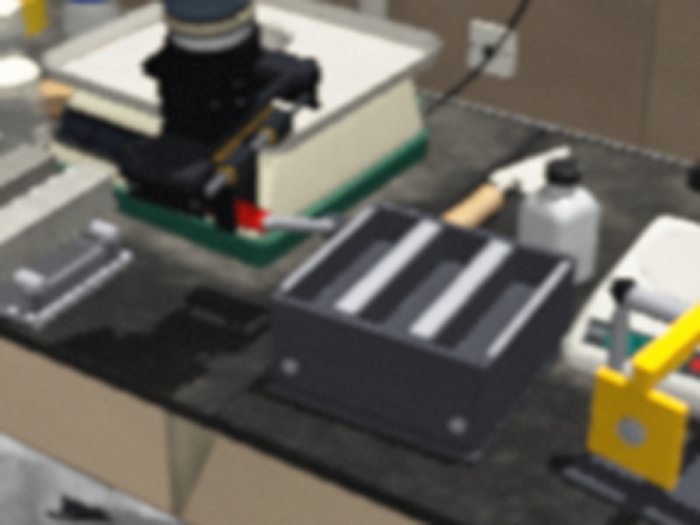

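>>> carry_out([
  [1,0.15,0,-0.25,0,0,0],
  [1,0.3,0,-0.5,0,0,0],
  [1,0.35,0,-0.6,0,0,0],
  [1,0.35,0,-0.6,0,0,0],
])

```text
time: 39.55
position: [0.4549, 0.0079, 0.1298]
tool_rot: [0.997, 0.026, 0.067, -0.002]
ft_force: [-4.3, -6.0, -7.1]
grip_width: 0.0208
```

Run:
```python
from h import *
st()
rows(*[lever(f) for f in (.1,0)])
```

```text
t 39.55 p [0.4549 0.0079 0.1298] th 2.95 z [ 0.134  0.007 -0.991] F [-4.3 -6.  -7.1] grip 0.0208 q [-0.26  0.43  2.04  0.08  0.55 -0.37]
row [-0.012 -0.004  0.424] [ 0.01  0.26 -0.15] dist mm 10.6
row [ 0.242 -0.004  0.18 ] [ 0.01  0.26 -0.15] dist mm 7.5
```

>>> carry_out([
  [1,0.1,0,-0.1,0,0,0],
  [1,0.2,0,-0.2,0,0,0],
  [1,0.25,0,-0.25,0,0,0],
  [1,0.25,0,-0.25,0,0,0],
])

```text
time: 39.95
position: [0.4589, 0.0081, 0.1356]
tool_rot: [0.997, 0.026, 0.066, -0.002]
ft_force: [-3.8, -6.9, -16.2]
grip_width: 0.021
```

Run:
```python
from h import *
st()
```

```text
t 39.95 p [0.4589 0.0081 0.1356] th 2.98 z [ 0.131  0.007 -0.991] F [ -3.8  -6.9 -16.2] grip 0.021 q [-0.25  0.42  2.02  0.07  0.58 -0.37]
```

Run:
```python
from an import *
snap('wrist','w12')
im,w,i=load('w12'); hsv=cv2.cvtColor(im,cv2.COLOR_BGR2HSV)
red=((hsv[...,0]<8)|(hsv[...,0]>172))&(hsv[...,1]>150)&(w[...,2]>.1);red[235:]=0;red[:,400:]=0
p=w[red]; print('red',len(p),p.mean(0),cv2.minAreaRect(p[:,:2].astype(np.float32)*1000),np.percentile(p[:,2],[2,50,98]))
```

```text
red 1428 [0.45584047 0.03215165 0.14887817] ((456.95733642578125, 29.700889587402344), (21.382980346679688, 23.121484756469727), 2.2534141540527344) [0.14004212 0.15002457 0.15277955]
```

View pics/w12.png

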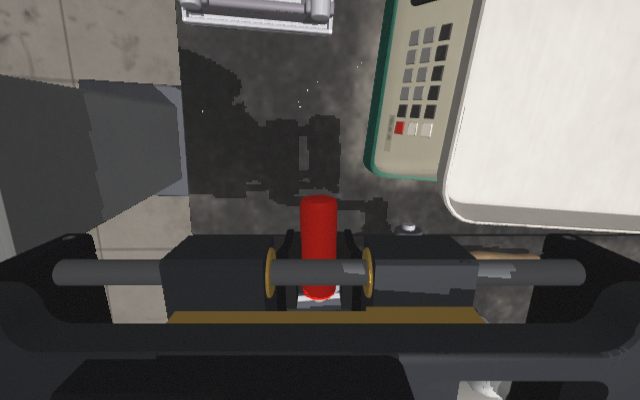

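Run:
```python
from h import *
st(); rows(lever(0,depth=.019),lever(.02,depth=.019))
```

```text
t 40.0 p [0.4589 0.0081 0.1357] th 2.98 z [ 0.131  0.007 -0.991] F [ -3.7  -6.5 -16.1] grip 0.0212 q [-0.25  0.42  2.02  0.07  0.58 -0.37]
row [ 0.053 -0.002  0.551] [-0.01  0.45 -0.12] dist mm 13.8
row [ 0.001 -0.002  0.598] [-0.01  0.45 -0.12] dist mm 15.0
```

>>> carry_out([
  [0.2,0,0,0.1,0,0,0],
  [0.2,0,0,0.1,0,0,0],
  [0.2,0,0,0.4,0,0,0],
  [0.2,0,0,0.65,0,0,0],
  [0.2,0,0,0.65,0,0,0],
  [1,0,0,0.65,0,0,0],
  [1,0,0,0.65,0,0,0],
  [1,0,0,0.65,0,0,0],
], force=60)

```text
time: 40.8
position: [0.461, 0.008, 0.1202]
tool_rot: [0.997, 0.027, 0.066, -0.002]
ft_force: [-7.6, -6.6, -0.2]
grip_width: 0.0201
```

Run:
```python
from h import *
st()
```

```text
t 40.8 p [0.461  0.008  0.1202] th 3.07 z [ 0.131  0.007 -0.991] F [-7.6 -6.6 -0.2] grip 0.0201 q [-0.25  0.45  2.03  0.08  0.53 -0.37]
```

>>> carry_out([
  [1,0,0,0,0,0,0],
  [1,0.06,0,-0.1,0,0,0],
  [1,0.12,0,-0.2,0,0,0],
  [1,0.15,0,-0.24,0,0,0],
  [1,0.15,0,-0.24,0,0,0],
])

```text
time: 41.3
position: [0.4608, 0.008, 0.121]
tool_rot: [0.998, 0.027, 0.06, -0.003]
ft_force: [0.7, -10.6, -51.9]
grip_width: 0.0201
```

Run:
```python
from h import *
st()
```

```text
t 41.3 p [0.4608 0.008  0.121 ] th 3.04 z [ 0.121  0.008 -0.993] F [  0.7 -10.6 -51.9] grip 0.0201 q [-0.25  0.45  2.02  0.07  0.55 -0.37]
```

>>> carry_out([
  [1,-0.1,0,0.15,0,0,0],
  [0.2,-0.1,0,0.2,0,0,0],
  [0,-0.1,0,0.2,0,0,0],
  [0,-0.1,0,0.2,0,0,0],
  [0,-0.1,0,-0.4,0,0,0],
  [0,-0.1,0,-1.4,0,0,0],
  [0,-0.1,0,-2.8,0,0,0],
  [0,-0.1,0,-4.5,0,0,0],
])

```text
time: 42.1
position: [0.45, 0.0075, 0.2398]
tool_rot: [0.997, 0.025, 0.07, -0.002]
ft_force: [0.6, 0.1, -0.7]
grip_width: 0.0434
```

Run:
```python
from h import *
st()
rows(([.45,-.02,.29],82.7),([.4571,-.3965,.29],82.7))
```

```text
t 42.1 p [0.45   0.0075 0.2398] th 2.88 z [ 0.14   0.007 -0.99 ] F [ 0.6  0.1 -0.7] grip 0.0434 q [-0.26  0.21  1.93  0.06  0.87 -0.35]
row [ 0.226  1.097 -1.996] [  5.63  -6.73 -79.67] dist mm 57.2
row [-0.243 16.153 -2.064] [  5.63  -6.73 -79.67] dist mm 407.1
```

>>> carry_out([
  [0,0,0,-1.8,0.5,-0.6,-7],
  [0,0,1.5,-2.1,1,-1.3,-15],
  [0,-0.1,3.4,-2.1,1.6,-2,-23],
  [0,-0.1,5.4,-2.1,2.2,-2.6,-31],
  [0,-0.1,7.4,-2.1,2.8,-3.3,-39],
  [0,-0.2,9.4,-2.1,3.3,-4,-47],
  [0,-0.2,11.4,-2.1,3.9,-4.7,-55],
  [0,-0.2,13,-2.1,4.5,-5.4,-63],
])

```text
time: 42.9
position: [0.4542, -0.3125, 0.291]
tool_rot: [0.838, 0.545, 0.016, 0.001]
ft_force: [0.2, -0.0, 0.7]
grip_width: 0.0432
```

Run:
```python
from h import *
st()
rows(([.4571,-.3965,.27],82.7))
```

```text
t 42.9 p [ 0.4542 -0.3125  0.291 ] th 66.04 z [ 0.027  0.016 -0.999] F [ 0.2 -0.   0.7] grip 0.0432 q [-0.82  0.35  1.54  0.03  1.25 -1.99]
row [-3.044  1.457  0.787] [  1.27  -1.31 -16.67] dist mm 86.6
```

>>> carry_out([
  [0,-1.2,0.6,0,0.6,-0.6,-8],
  [0,-2.4,1.2,0,1.2,-1.3,-16],
  [0,-3.04,1.45,0,1.3,-1.3,-16.7],
  [0,-3.04,1.45,0,1.3,-1.3,-16.7],
  [0,-3.04,1.45,0,1.3,-1.3,-16.7],
])

```text
time: 43.4
position: [0.4556, -0.3936, 0.2887]
tool_rot: [0.753, 0.658, 0.0, -0.002]
ft_force: [0.1, 0.9, 0.1]
grip_width: 0.0438
```

Run:
```python
from an import *
st()
snap('wrist','w13')
im,w,i=load('w13'); hsv=cv2.cvtColor(im,cv2.COLOR_BGR2HSV);X,Y,Z=[w[...,k] for k in range(3)]
yel=(hsv[...,0]>22)&(hsv[...,0]<38)&(hsv[...,1]>120)&(X>.3)&(X<.6); yel[230:]=0
p=w[yel&(Z>.165)&(Z<.2)];print(len(p),p.mean(0),yaw(p)[1],cv2.minAreaRect(p[:,:2].astype(np.float32)*1000))
for lo in np.arange(.34,.5,.02):
    q=p[(p[:,0]>lo)&(p[:,0]<lo+.02)]
    if len(q): print(round(lo+.01,3),len(q),np.median(q[:,1]).round(4),np.percentile(q[:,2],[10,50,90]).round(4))
m=(Z<.095)&(Z>.03)&(X>.40)&(X<.58)&(Y<-.055)&(Y>-.25);m[230:]=0
print('mould z hist',np.histogram(Z[m],bins=np.arange(.03,.1,.006)))
```

```text
t 43.4 p [ 0.4556 -0.3936  0.2887] th 82.36 z [-0.002  0.003 -1.   ] F [0.1 0.9 0.1] grip 0.0438 q [-0.9   0.43  1.41  0.    1.3  -2.34]
2217 [ 0.41513193 -0.39089755  0.18071672] -7.255856249178231 ((419.5828857421875, -391.4577331542969), (15.65245246887207, 134.47158813476562), 82.94734954833984)
0.35 136 -0.3838 [0.1799 0.1808 0.1816]
0.37 390 -0.3852 [0.1799 0.1809 0.1818]
0.39 370 -0.3878 [0.1798 0.1808 0.1816]
0.41 340 -0.3902 [0.1798 0.1807 0.1816]
0.43 311 -0.3926 [0.1798 0.1806 0.1816]
0.45 291 -0.3952 [0.1798 0.1806 0.1815]
0.47 291 -0.398 [0.1796 0.1806 0.1815]
0.49 88 -0.3992 [0.1796 0.1805 0.1814]
mould z hist (array([ 174,  177,  268, 4772, 1099, 1140, 1177, 1247, 1298, 1991, 5635]), array([0.03 , 0.036, 0.042, 0.048, 0.054, 0.06 , 0.066, 0.072, 0.078,
       0.084, 0.09 , 0.096]))
```

View pics/w13.png

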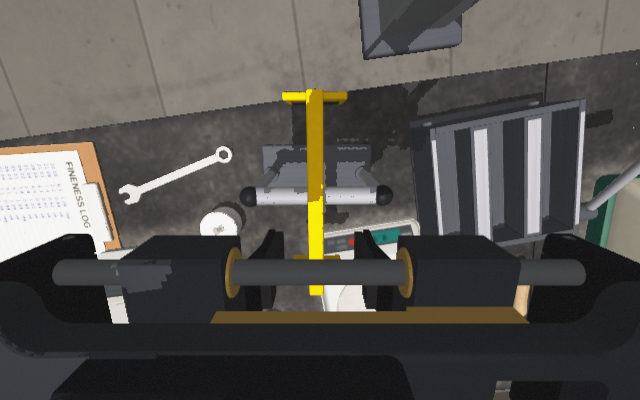

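Run:
```python
from h import *
st(); rows(([.4573,-.3963,.20],82.75))
```

```text
t 43.45 p [ 0.4555 -0.393   0.2888] th 82.41 z [-0.002  0.003 -1.   ] F [ 0.4 -0.2  1.1] grip 0.0435 q [-0.9   0.43  1.41  0.    1.3  -2.34]
row [-0.132  0.097  3.55 ] [-0.15 -0.16 -0.34] dist mm 88.9
```

>>> carry_out([
  [0,-0.1,0.07,1,0,0,-0.3],
  [0,-0.1,0.07,2.2,0,0,-0.3],
  [0,-0.1,0.07,3.3,0,0,-0.3],
  [0,-0.1,0.07,3.5,0,0,-0.3],
  [0,-0.1,0.07,3.5,0,0,-0.3],
])

```text
time: 43.95
position: [0.4566, -0.3952, 0.2009]
tool_rot: [0.75, 0.661, -0.0, -0.003]
ft_force: [-0.1, 0.5, 0.1]
grip_width: 0.0438
```

Run:
```python
from h import *
st(); rows(([.4573,-.3963,.164],82.75))
```

```text
t 43.95 p [ 0.4566 -0.3952  0.2009] th 82.76 z [-0.004  0.004 -1.   ] F [-0.1  0.5  0.1] grip 0.0438 q [-0.9   0.53  1.51 -0.    1.12 -2.34]
row [-0.044  0.041  1.474] [-0.24 -0.2   0.01] dist mm 36.9
```

>>> carry_out([
  [0,-0.04,0.04,0.6,-0.2,-0.2,0],
  [0,-0.04,0.04,1.2,-0.2,-0.2,0],
  [0,-0.04,0.04,1.46,-0.2,-0.2,0],
  [0,-0.04,0.04,1.46,-0.2,-0.2,0],
])

```text
time: 44.35
position: [0.4576, -0.3975, 0.1651]
tool_rot: [0.751, 0.661, -0.0, 0.001]
ft_force: [-0.3, -1.2, -0.5]
grip_width: 0.0434
```

Run:
```python
from h import *
st(); rows(([.4573,-.3963,.164],82.75))
```

```text
t 44.35 p [ 0.4576 -0.3975  0.1651] th 82.73 z [ 0.001 -0.002 -1.   ] F [-0.3 -1.2 -0.5] grip 0.0434 q [-0.9   0.57  1.54 -0.    1.03 -2.34]
row [ 0.046 -0.018  0.045] [ 0.05  0.1  -0.02] dist mm 1.7
```

>>> carry_out([
  [1,0,0,0,0,0,0],
  [1,0,0,0,0,0,0],
  [1,0,0,0,0,0,0],
  [1,0,0,0,0,0,0],
  [1,0,0,0,0,0,0],
  [1,0,0,0,0,0,0],
], force=55)

```text
time: 44.95
position: [0.4575, -0.3974, 0.165]
tool_rot: [0.751, 0.661, -0.0, 0.001]
ft_force: [-0.4, 1.9, 2.5]
grip_width: 0.0152
```

Run:
```python
from h import *
st()
```

```text
t 44.95 p [ 0.4575 -0.3974  0.165 ] th 82.7 z [ 0.001 -0.001 -1.   ] F [-0.4  1.9  2.5] grip 0.0152 q [-0.9   0.57  1.54 -0.    1.03 -2.34]
```

>>> carry_out([
  [1,0,0,-0.2,0,0,0],
  [1,0,0,-0.7,0,0,0],
  [1,0,0,-1.5,0,0,0],
  [1,0,0,-2.5,0,0,0],
  [1,0,0,-3.5,0,0,0],
  [1,0,0,-4.3,0,0,0],
  [1,0,0,-4.6,0,0,0],
  [1,0,0,-4.6,0,0,0],
])

```text
time: 45.75
position: [0.4575, -0.3979, 0.2807]
tool_rot: [0.751, 0.661, -0.001, 0.002]
ft_force: [0.3, -0.3, -5.3]
grip_width: 0.0153
```

Run:
```python
from h import *
st(); rows(([.4912,-.1483,.27],3.1))
snap('wrist','w14')
```

```text
t 45.75 p [ 0.4575 -0.3979  0.2807] th 82.71 z [ 0.002 -0.003 -1.   ] F [ 0.3 -0.3 -5.3] grip 0.0153 q [-0.9   0.44  1.41 -0.    1.28 -2.34]
row [10.074  0.069  0.396] [2.200e-01 7.000e-02 7.961e+01] dist mm 252.1
```

View pics/w14.png

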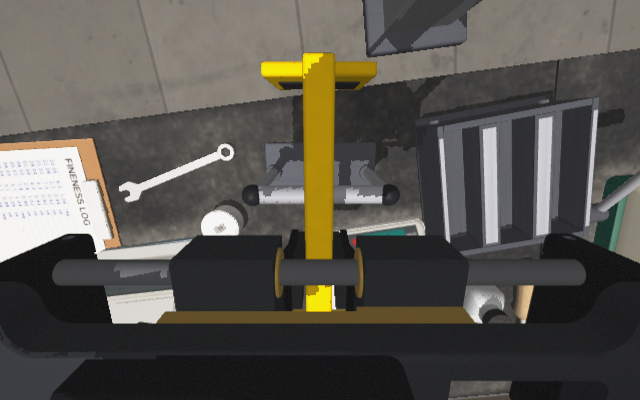

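>>> carry_out([
  [1,0.6,0,0,0,0,5],
  [1,1.8,0,0,0,0,13],
  [1,3.2,0,0,0,0,21],
  [1,4.6,0,0,0,0,29],
  [1,6,0,0,0,0,37],
  [1,7.4,0,0,0,0,45],
  [1,8.6,0,0,0,0,53],
  [1,9.6,0.05,0.2,0,0,61],
])

```text
time: 46.6
position: [0.4882, -0.1574, 0.2731]
tool_rot: [0.983, 0.186, -0.001, -0.0]
ft_force: [0.0, 0.6, -4.8]
grip_width: 0.0154
```

Run:
```python
from h import *
st(); rows(([.4912,-.1483,.26],3.1))
```

```text
t 46.6 p [ 0.4882 -0.1574  0.2731] th 21.42 z [-0.002  0.    -1.   ] F [ 0.   0.6 -4.8] grip 0.0154 q [-0.53  0.32  1.65 -0.    1.18 -0.9 ]
row [ 0.246 -0.293  0.525] [-0.03  0.1  18.32] dist mm 16.2
```

>>> carry_out([
  [1,0.12,-0.15,0.2,0,0,8],
  [1,0.25,-0.29,0.5,0,0,16],
  [1,0.25,-0.29,0.5,0,0,18.3],
  [1,0.25,-0.29,0.5,0,0,18.3],
  [1,0.25,-0.29,0.5,0,0,18.3],
])

```text
time: 47.1
position: [0.4916, -0.1504, 0.2608]
tool_rot: [1.0, 0.03, -0.001, 0.0]
ft_force: [-0.1, 0.2, -4.7]
grip_width: 0.0153
```

Run:
```python
from an import *
st()
snap('wrist','w15')
st()
im,w,i=load('w15'); hsv=cv2.cvtColor(im,cv2.COLOR_BGR2HSV);X,Y,Z=[w[...,k] for k in range(3)]
yel=(hsv[...,0]>18)&(hsv[...,0]<38)&(hsv[...,1]>120)&(Z>.2); yel[230:]=0
m=yel&(abs(Z-np.nanpercentile(Z[yel],95))<.006)
p=w[m];print(len(p),p.mean(0),yaw(p)[1],cv2.minAreaRect(p[:,:2].astype(np.float32)*1000),np.percentile(p[:,2],[5,50,95]), 'ymax',p[:,1].max())
# slope of the bar
for lo in np.arange(-.12,-.03,.015):
    q=p[(p[:,1]>lo)&(p[:,1]<lo+.015)]
    if len(q)>5: print(round(lo,3),len(q),np.median(q[:,0]).round(4),np.median(q[:,2]).round(4))
# mould top: 
m=(Z<.094)&(Z>.086)&(X>.38)&(X<.6)&(Y<-.04)&(Y>-.26);m[230:]=0
p=w[m];print('mould',len(p),cv2.minAreaRect(p[:,:2].astype(np.float32)*1000))
```

```text
t 47.1 p [ 0.4916 -0.1504  0.2608] th 3.46 z [-0.001 -0.001 -1.   ] F [-0.1  0.2 -4.7] grip 0.0153 q [-0.51  0.33  1.66 -0.    1.15 -0.57]
t 47.15 p [ 0.4918 -0.1505  0.2611] th 3.44 z [-0.001 -0.001 -1.   ] F [-0.2  0.4 -4.9] grip 0.0154 q [-0.51  0.33  1.66 -0.    1.15 -0.57]
5448 [ 0.48795326 -0.08564225  0.27671264] -86.54539823930055 ((488.1696472167969, -89.18999481201172), (16.018512725830078, 89.9373779296875), 3.4329211711883545) [0.27546297 0.27673963 0.27783825] ymax -0.04407525911509232
-0.12 806 0.4895 0.2767
-0.105 858 0.4888 0.2767
-0.09 944 0.4877 0.2768
-0.075 1031 0.487 0.2768
-0.06 1098 0.486 0.2768
-0.045 34 0.4876 0.2756
mould 6902 ((489.76654052734375, -130.07553100585938), (178.5276641845703, 153.5725860595703), 3.1881401538848877)
```

View pics/w15.png

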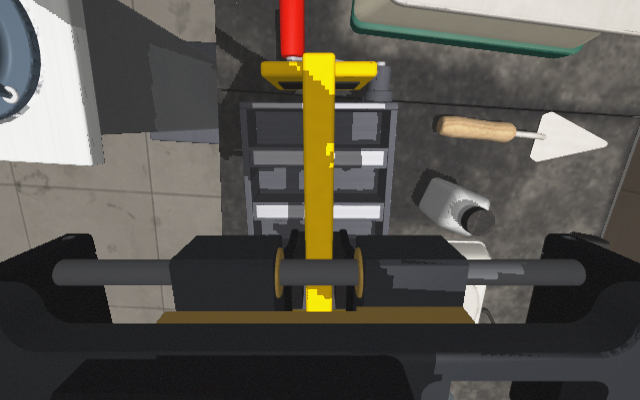

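Run:
```python
from h import *
rows(([.4910,-.1485,.175],3.15))
```

```text
row [-0.022 -0.085  3.443] [0.05 0.06 0.29] dist mm 86.1
```

>>> carry_out([
  [1,-0.02,-0.08,0.8,0,0,0.3],
  [1,-0.02,-0.08,1.8,0,0,0.3],
  [1,-0.02,-0.08,2.8,0,0,0.3],
  [1,-0.02,-0.08,3.3,0,0,0.3],
  [1,-0.02,-0.08,3.44,0,0,0.3],
  [1,-0.02,-0.08,3.44,0,0,0.3],
])

```text
time: 47.75
position: [0.4915, -0.1489, 0.1754]
tool_rot: [1.0, 0.027, -0.0, 0.001]
ft_force: [-0.0, -0.2, -3.8]
grip_width: 0.0155
```

Run:
```python
from h import *
st();rows(([.4910,-.1485,.1],3.15),([.4910,-.1485,.095],3.15))
```

```text
t 47.75 p [ 0.4915 -0.1489  0.1754] th 3.11 z [-0.    -0.001 -1.   ] F [-0.  -0.2 -3.8] grip 0.0155 q [-0.51  0.45  1.76 -0.    0.94 -0.56]
row [-0.019 -0.02   3.018] [ 0.06  0.02 -0.04] dist mm 75.4
row [-0.018 -0.02   3.218] [ 0.06  0.02 -0.04] dist mm 80.4
```

>>> carry_out([
  [1,-0.02,-0.02,0.4,0,0,0],
  [1,-0.02,-0.02,0.8,0,0,0],
  [1,-0.02,-0.02,1.2,0,0,0],
  [1,-0.02,-0.02,1.6,0,0,0],
  [1,-0.02,-0.02,1.6,0,0,0],
])

```text
time: 48.25
position: [0.4899, -0.1477, 0.134]
tool_rot: [1.0, 0.027, -0.001, -0.0]
ft_force: [-1.1, 0.1, -5.3]
grip_width: 0.0152
```

Run:
```python
from h import *
st();rows(([.4910,-.1485,.1],3.15),([.4910,-.1485,.095],3.15))
```

```text
t 48.25 p [ 0.4899 -0.1477  0.134 ] th 3.11 z [-0.003  0.    -1.   ] F [-1.1  0.1 -5.3] grip 0.0152 q [-0.51  0.51  1.8  -0.    0.84 -0.56]
row [0.047 0.036 1.362] [-0.03  0.17 -0.04] dist mm 34.1
row [0.048 0.036 1.562] [-0.03  0.17 -0.04] dist mm 39.1
```

Clear of side contact; continue down.

>>> carry_out([
  [1,0.03,0.02,0.4,0,0.1,0],
  [1,0.03,0.02,0.8,0,0.1,0],
  [1,0.03,0.02,1.2,0,0.1,0],
  [1,0.03,0.02,1.42,0,0.1,0],
  [1,0.03,0.02,1.5,0,0.1,0],
  [1,0.03,0.02,1.56,0,0.1,0],
  [1,0.03,0.02,1.56,0,0.1,0],
])

```text
time: 48.95
position: [0.4919, -0.1489, 0.0967]
tool_rot: [1.0, 0.027, 0.001, 0.001]
ft_force: [0.2, 0.2, -5.0]
grip_width: 0.0159
```

Run:
```python
from h import *
st()
```

```text
t 48.95 p [ 0.4919 -0.1489  0.0967] th 3.11 z [ 0.002 -0.001 -1.   ] F [ 0.2  0.2 -5. ] grip 0.0159 q [-0.51  0.57  1.82 -0.    0.74 -0.57]
```

>>> carry_out([
  [1,0,0,0.04,0,0,0],
  [1,0,0,0.08,0,0,0],
  [1,0,0,0.1,0,0,0],
  [1,0,0,0.1,0,0,0],
])

```text
time: 49.35
position: [0.4921, -0.149, 0.0951]
tool_rot: [1.0, 0.027, 0.002, 0.001]
ft_force: [-1.0, -0.0, 5.0]
grip_width: 0.0151
```

Run:
```python
from h import *
st()
```

```text
t 49.35 p [ 0.4921 -0.149   0.0951] th 3.11 z [ 0.003 -0.002 -1.   ] F [-1. -0.  5.] grip 0.0151 q [-0.51  0.58  1.82 -0.    0.74 -0.57]
```

>>> carry_out([
  [1,-0.03,0,0,0,0,0],
  [0.4,-0.03,0,0,0,0,0],
  [0,-0.03,0,0,0,0,0],
  [0,-0.03,0,0,0,0,0],
  [0,-0.03,0,0,0,0,0],
  [0,-0.03,0,-0.5,0,0,0],
  [0,-0.03,0,-2,0,0,0],
  [0,-0.03,0,-4,0,0,0],
])

```text
time: 50.15
position: [0.4893, -0.148, 0.194]
tool_rot: [1.0, 0.027, -0.001, -0.001]
ft_force: [0.9, -0.7, -0.5]
grip_width: 0.0434
```

>>> carry_out([
  [0,-1,0,-1,0,0,8],
  [0,-2,0,-2,0,0,16],
  [0,-3,0,-3,0,0,24],
  [0,-3.5,0,-4,0,0,32],
  [0,-3.5,0,-4,0,0,40],
  [0,-3.5,0,-4,0,0,48],
  [0,-3.5,0,-4,0,0,56],
  [0,-3.5,0,-4,0,0,64],
])

```text
time: 50.95
position: [0.403, -0.1532, 0.295]
tool_rot: [0.861, -0.509, 0.002, 0.0]
ft_force: [-0.1, 0.3, 0.9]
grip_width: 0.0434
```

>>> carry_out([
  [0,0,0,0,0,0,8],
  [0,0,0,0,0,0,16],
  [0,0,0,0,0,0,24],
  [0,0,0,0,0,0,24],
  [0,0,0,0,0,0,24],
  [0,0,0,0,0,0,24],
])

```text
time: 51.55
position: [0.4032, -0.1533, 0.2943]
tool_rot: [0.739, -0.674, 0.001, -0.0]
ft_force: [0.4, -1.0, 0.2]
grip_width: 0.0434
```

Run:
```python
from an import *
st()
snap('wrist','w16');snap('scene','s16');snap('top','t16')
im,w,i=load('w16'); hsv=cv2.cvtColor(im,cv2.COLOR_BGR2HSV);X,Y,Z=[w[...,k] for k in range(3)]
yel=(hsv[...,0]>22)&(hsv[...,0]<38)&(hsv[...,1]>120); yel[230:]=0
p=w[yel&(Z>.104)];print(len(p),yaw(p)[1],cv2.minAreaRect(p[:,:2].astype(np.float32)*1000),np.percentile(p[:,2],[2,50,98]))
m=(Z<.094)&(Z>.086)&(X>.38)&(X<.6)&(Y<-.04)&(Y>-.26)&~yel;m[230:]=0
p=w[m];print('mould',len(p),cv2.minAreaRect(p[:,:2].astype(np.float32)*1000))
red=((hsv[...,0]<8)|(hsv[...,0]>172))&(hsv[...,1]>150)&(Z>.1)&(X<.5);red[235:]=0
p=w[red]; print('red',len(p),p.mean(0),np.percentile(p[:,2],[50,98]))
m=(Z<.07)&(Z>.04)&(X>.42)&(X<.56)&(Y<-.06)&(Y>-.24);m[230:]=0; print('floor',np.percentile(Z[m],[10,30,50]))
```

```text
t 51.55 p [ 0.4032 -0.1533  0.2943] th -84.78 z [ 0.002 -0.002 -1.   ] F [ 0.4 -1.   0.2] grip 0.0434 q [-0.62  0.17  1.79  0.    1.18  0.86]
2534 -86.9475141172879 ((492.6699523925781, -148.5162811279297), (15.950637817382812, 211.4647979736328), 3.000188112258911) [0.10865963 0.11054243 0.11210538]
mould 8813 ((491.22857666015625, -148.88494873046875), (178.38687133789062, 211.85479736328125), 2.979051113128662)
red 1217 [0.45914094 0.00824263 0.14953079] [0.15031993 0.15281389]
floor [0.04850389 0.04919795 0.04965932]
```

View pics/w16.png

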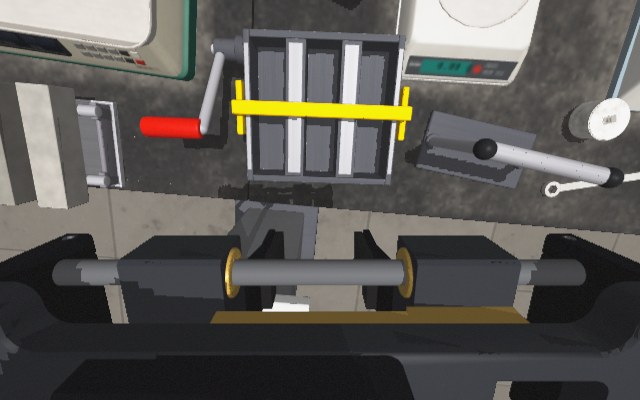

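View pics/s16.png

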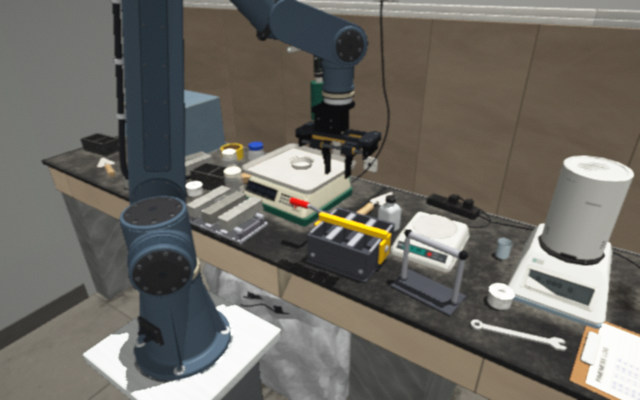

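View pics/t16.png

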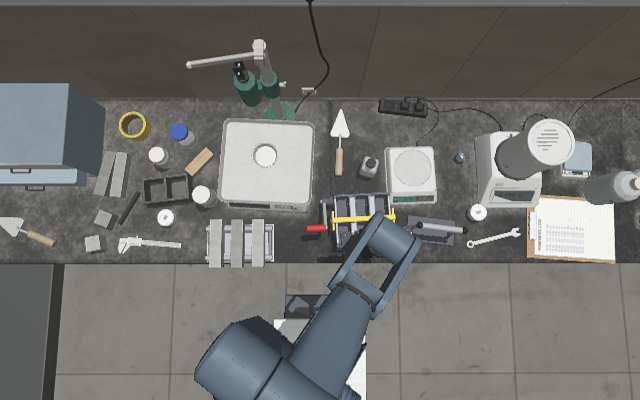

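Run:
```python
from h import *
print(hand_in()); st()
```

```text
the job is handed in; nothing more can be done
None
the job is handed in; nothing more can be done
```

The whole job was done in the order asked and handed in after about 51.6 s of robot time. I hung the yoke on the drip rail, pressed the lever to its stop and laid all three prisms on the rack. Then I lifted the lever back to its upper stop and put the yoke back on the mould.

What the last checks showed:
- **Prisms:** They lie level across both rods about 71 mm apart, so about 30 mm of clear gap. I measured their middles at x ≈ 0.4105–0.411. My estimates of the point midway between the rods ran from 0.410 to 0.413, so they are within about 3 mm of the middle.
- **Lever and floor:** The handle top is at 152.8 mm, as at the start (152.9 mm), and the floor is down at about 49 mm.
- **Yoke:** It is seated, with its bar top at 110.5 mm and its angle within 0.1° of the mould's. It sits about 1.5 mm further along x than where it started.
- **Bottle and jar:** Both are still standing in the last pictures.

- **Lever grip:** On the way up the handle slipped a few millimetres in the grip. I took a firmer hold and lifted until the arm met a hard stop at about 52 N.
- **Mould measurement:** The last outline of the mould read 212 mm across instead of 190 mm, probably because the yoke or lever got into it. I did not rely on that width.

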